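# Find and mark the balance point of a probe boom

## Task

Find the balance point of the field-probe boom: gently slide it lengthwise out over the breadboard's right-hand edge, without lifting it off the board or pressing it hard onto the edge, and stop as soon as it tips nose-down by itself, so that it hangs just past balance with the probe head resting only feather-light on the mat (edge within about 7 mm of the balance point). Then mark the place: lower the mounting saddle gently astride the boom directly over the edge, fully seated and let go, with the boom still tipped. Leave the other things on the bench alone.

Things in the scene. Friction and masses are not known exactly. Their poses are not given: they have to be found in the camera images.
- breadboard: flat drilled aluminium breadboard, fixed to the bench: 150 mm along its x, 300 mm along its y, 25 mm thick (its top is 25 mm above the mat). Origin under its centre. Its short end on the -y side (on the robot's right) is the fulcrum edge
- fulcrum_edge (a point): middle of the breadboard's upper right-hand (-y) short edge, 25 mm above the mat. Axes parallel to the breadboard's: the edge runs along x, y points from the edge inwards over the board
- boom: loose field-probe boom, 0.38 kg: square metal tube 20 x 20 mm, 360 mm long, white probe head on its +x end, flat tail at -x. Origin: underside, middle of the tube; x along it to the head, z up. Starts flat on the breadboard, head out over the edge. Unseen ballast inside: its balance point lies up to 26 mm behind or 36 mm ahead (+x) of the origin, at the start at least 28 mm inside the edge
- boom_tail (a point): centre of the boom's flat tail end (x = -180 mm, 10 mm above its underside), where it can be pushed. The boom slides with dry friction (1.5 to 5 N). While something pushes here, rubbing on the tail can hold the boom up well past balance: only when left free does it tip at the balance point. Tipped, it stays put by friction
- boom_head (a point): tip of the boom's white probe head (18 mm diameter, 235 mm from the boom's origin, on the tube's centre line). When the boom tips, the head comes down on the mat, the boom then being about 0.11 rad nose-down and its tail raised
- saddle: loose aluminium mounting saddle, 45 g: inverted channel, 26 mm long (its x), 35 wide (y), 20 tall, upright square spigot 16 x 16 x 32 mm tall on top. Channel open downwards, along x: 23 mm wide, lips flared to 30 mm, 14 deep. Origin: centre of its underside (feet of the legs), z up. Starts upright on the mat on the robot's side of the breadboard. Seated on the boom, origin 6 mm above the boom's underside
- attenuator: coaxial attenuator lying on the mat: finned cylinder, 22 mm diameter and 64 mm long; origin under its middle. Leave it alone
- adapter: small coaxial adapter standing on end, about 23 mm diameter, 40 mm tall; origin at its foot. Leave it alone
- spanner: steel spanner 150 mm long lying on the mat beyond the breadboard. Leave it alone
- screwdriver: screwdriver 170 mm long lying on the mat ahead and left of the robot. Leave it alone
- mouse: black computer mouse, 105 x 60 x 31 mm, on the mat at the right. Leave it alone
- mat: flat grey antistatic mat, 600 x 1200 mm, 2 mm thick, fixed on the bench (its top is at height 2 mm): everything here stands on it and the probe head comes down on it
Not all that is in view belongs to the job. What is meant by the saddle is not red, and is the smaller of those in its own colour.

How it is judged:
By the outcome, as a careful person would: the job done as asked, in the order asked, and still so for the second after the job is handed in, with the robot touching nothing.
It also fails if it takes over 72 s, if anything falls off the work surface, if the arm or the gripper's body presses on something with over 40 N, if the wrist force passes 120 N, or if a joint passes its speed limit or range.

## Robot

A 6-joint arm with a two-finger parallel gripper is mounted at the origin on the work surface. World frame = base frame: x ahead of the robot, y to its left, z up, the work surface at z = 0. Lengths are in mm, angles in rad, forces in N, time in s.
With the tool pointing down it reaches from about 300 to 775 mm from the base axis. Payload 14.6 kg.
Tool frame: the origin (TCP) lies at the very end of the fingers, on their centre line; the grasp point (between the pads) lies 19 mm behind it; y points along the fingers, z is the direction in which the jaws open and shut, and the axes are right-handed (so a half turn about y gives the same grasp; the last joint's range is limited). The gripper opens to 94 mm and grips with 3 to 60 N. Pads are 16 mm wide; open, the fingers measure 119 mm over their backs; the gripper's body (75 mm by 177 mm) begins 78 mm behind the grasp point.
Start: joints at [-1.239, 0.3, 1.521, -0, 1.321, -0.067], TCP at [213.564, -506.833, 205.446] pointing down, gripper open.
Joint ranges: [-3.03, 3.03], [-0.79, 2.21], [0.23, 2.52], [-1.04, 4.18], [0, 3.07], [-2.55, 2.55]. Speed limits (rad/s): [2.22, 2.22, 2.57, 3.14, 3.14, 3.14].

## Interface

Orientations are given as [roll, pitch, yaw] about the fixed x, y, z axes, in that order (R = Rz(yaw) Ry(pitch) Rx(roll)).
In Python, from cell import monitor, optics, manip gives the robot as it stands.
- The arm moves only by the shell command python3 -m creep 'ROWS' [FORCE]. ROWS is JSON, a list of rows, each an object of numbers: "tx", "ty", "tz": the shift along the tool's x, y, z scaled (see below); "turn": the turn about the tool's y scaled (see below); "fingers": the finger opening in mm, from 0 to 94. In form: [{"tx": .., "ty": .., "tz": .., "turn": .., "fingers": ..}, ...]. A call has 1 to 20 rows; each row is the pose to reach, as a shift and turn from the pose measured when the call began, along the tool's axes at that moment, turning the shorter way round; what a row does not reach only later rows make up. The controller multiplies each number of a shift by 200 mm and each number of a turn by pi rad. A row lasts 1/10 s, in which the tool goes at most 50 mm and 8.59 degrees, less where a joint would pass 70% of its speed; a pose out of reach is approached as far as the arm can. A call with a number of a shift or a turn outside -1 to 1 is refused whole. A call with a gripper value outside its range is refused whole. The fingers move at their own pace and stop on an object; FORCE is the grip in N (left out, the last holds). Time passes only in rows, so rows that repeat a pose let the fingers close. It gives the time, the measured TCP pose, the force and the opening at its end, in the units of the state.
- monitor.read_state(): the state, without advancing time (a new reading comes with each control period).
- optics.camera(name): name is "side" or "top"; returns a dict with "frame" (480x640x3 uint8, red, green, blue), "range_z" (480x640 float32, mm along the optical axis (not along the pixel's ray), 0 where there is no reading), "fx", "fy", "cx", "cy" (pixels), "distortion" ([k1, k2, p1, p2, k3] as OpenCV has them; the pictures are not rectified), "R" (3x3) and "t" (3): a world point X has camera coordinates R X + t. Camera axes: x right, y down, z forward; pixel columns grow to the right and rows downward; lengths in mm; the calibration is good to about 2 mm. A picture is of the moment at which its call begins.
- manip.sign_off(): hands the job in, once; it reports no verdict.
The state is a dict: "clock": time; "joints": joint angles; "qd": joint speeds; "effort": joint torques, N m; "eef_pos": TCP position; "eef_rot": TCP orientation; "wrist_force": force on the tool from outside, world axes, zero at the start; "moment": the same for the moment, N m; "finger_gap": finger opening in mm.
Only numpy, scipy, OpenCV 4.12 (cv2) and the standard library are available. Lean on these libraries where they do the work, as an engineer would, in place of code of your own. Each camera call takes 0.05 s, during which the arm holds its last target.

## Working session

There is one attempt and no reset: what is moved stays moved. The work goes in short steps, Python scripts to look and compute and a shell command to move; the robot and the scene stay as the last step left them, time stands still between calls to the robot, and variables do not carry over. Pictures are saved under pics/ and viewed, and the job is handed in when it is done.

```bash
mkdir -p pics; ls
python3 - <<'E'
from cell import monitor, optics
import cv2,pickle
print(monitor.read_state())
for n in("top","side"):
    c=optics.camera(n); pickle.dump(c,open(f"pics/{n}0.pkl","wb"))
    cv2.imwrite(f"pics/{n}0.png",c["frame"][:,:,::-1])
    print(n,{k:c[k] for k in c if k not in("frame","range_z")})
E
```

```text
pics
{'clock': 0.0, 'joints': array([-1.23859249e+00,  3.00460491e-01,  1.52153411e+00, -1.09897878e-05,
        1.32070094e+00, -6.65929159e-02]), 'qd': array([-8.50533489e-04,  1.01417241e-03, -1.76803139e-04, -8.60251619e-05,
       -1.03666214e-03, -9.68896748e-04]), 'effort': array([ 9.93416070e-04, -5.31802905e+01, -3.52731979e+01,  7.09346356e-02,
        2.43740890e-02, -1.27939261e-04]), 'eef_pos': array([ 213.4889621 , -506.61076139,  204.91202012]), 'eef_rot': array([-1.57189747e+00,  6.27686815e-05, -2.74279321e+00]), 'wrist_force': array([0.64789614, 0.08517224, 0.02238453]), 'moment': array([0.01165842, 0.0730701 , 0.01947328]), 'finger_gap': 93.94612647765838}
top {'fx': 558.2268894929381, 'fy': 558.2268894929381, 'cx': 304.40832135361177, 'cy': 240.43590222359336, 'distortion': array([-0.03190601,  0.        ,  0.        ,  0.        ,  0.        ]), 'R': array([[-0.01018369, -0.99989982,  0.00983049],
       [-0.98873646,  0.00860098, -0.14941964],
       [ 0.14932012, -0.0112414 , -0.988725  ]]), 't': array([ -36.34942097,  551.08430522, 1370.00925098])}
side {'fx': 549.0185762825565, 'fy': 549.0185762825565, 'cx': 321.2918097592171, 'cy': 234.8102743246739, 'distortion': array([-0.01383774,  0.        ,  0.        ,  0.        ,  0.        ]), 'R': array([[ 0.92984169, -0.36769785,  0.01388268],
       [-0.21892504, -0.58315841, -0.78230307],
       [ 0.29574696,  0.72437874, -0.62274326]]), 't': array([-539.49116753,  139.19207416, 1110.27169517])}
```

View pics/top0.png

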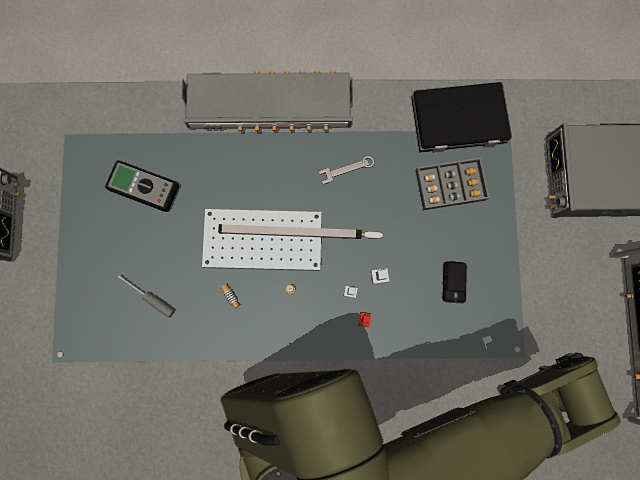

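View pics/side0.png

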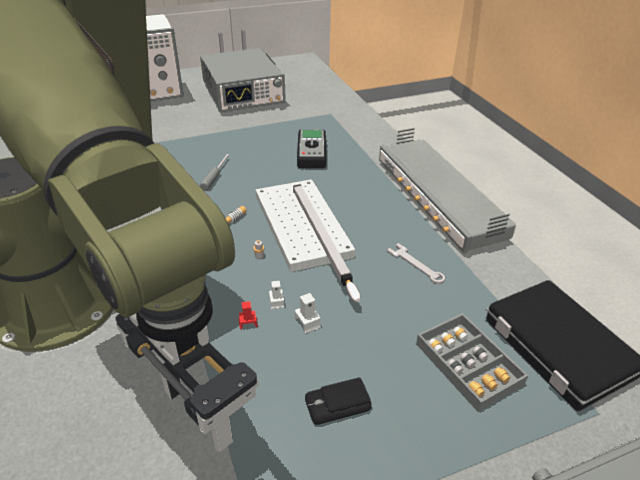

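Saddle candidates are red at top (365,319), a large silver one at (379,276) and a small silver one at (350,292). The small silver one fits: it isn't red and is the smaller of its colour. I'll check that in an enlarged crop.

```bash
cat > h.py <<'E'
import numpy as np,cv2,pickle
from cell import monitor, optics
def K(c): return np.array([[c["fx"],0,c["cx"]],[0,c["fy"],c["cy"]],[0,0,1.]])
def ray(c,p):
    u=cv2.undistortPoints(np.array(p,float).reshape(-1,1,2),K(c),c["distortion"]).reshape(-1,2)
    d=np.c_[u,np.ones(len(u))]@c["R"]; return -c["R"].T@c["t"],d
def onz(c,p,z):
    o,d=ray(c,p); return o+d*((z-o[2])/d[:,2])[:,None]
def proj(c,X):
    r,_=cv2.Rodrigues(c["R"]); return cv2.projectPoints(np.array(X,float).reshape(-1,1,3),r,c["t"],K(c),c["distortion"])[0].reshape(-1,2)
def cloud(c):
    v,u=np.mgrid[:480,:640]; P=np.c_[u.ravel(),v.ravel()]
    x=cv2.undistortPoints(P.astype(float).reshape(-1,1,2),K(c),c["distortion"]).reshape(-1,2)
    z=c["range_z"].ravel(); X=np.c_[x,np.ones(len(x))]*z[:,None]
    W=(X-c["t"])@c["R"]; W[z<=0]=np.nan
    return W.reshape(480,640,3)
def crop(c,x0,y0,w,h,s,name):
    cv2.imwrite(name,cv2.resize(c["frame"][y0:y0+h,x0:x0+w,::-1],None,fx=s,fy=s,interpolation=cv2.INTER_CUBIC))
E
python3 - <<'E'
from h import *
t=pickle.load(open("pics/top0.pkl","rb"));s=pickle.load(open("pics/side0.pkl","rb"))
crop(t,195,200,200,135,4,"pics/tc.png");crop(s,220,170,160,170,3.5,"pics/sc.png")
W=cloud(t)
for n,(u,v) in dict(saddle=(350,292),big=(379,276),boom1=(230,229),boom2=(350,234),bb=(210,260),mat=(300,310),head=(375,235)).items(): print(n,W[v,u].round(1))
W=cloud(s)
for n,(u,v) in dict(saddle=(276,288),boom2=(330,260),bb=(275,200),mat=(350,320),head=(354,294)).items(): print(n,W[v,u].round(1))
E
```

```text
saddle [ 418.6 -152.5   58.3]
big [ 456.  -223.1   74.5]
boom1 [580.7 146.1  47.1]
boom2 [ 565.4 -156.9   46.5]
bb [504.4 198.1  30.3]
mat [377.  -28.9   7. ]
head [ 562.8 -220.5   43.4]
saddle [ 417.9 -165.8   50.5]
boom2 [ 558.3 -105.2   30.9]
bb [517.3 153.2  28.9]
mat [ 539.2 -257.3    4.4]
head [ 556.4 -232.9   47.4]
```

View pics/tc.png

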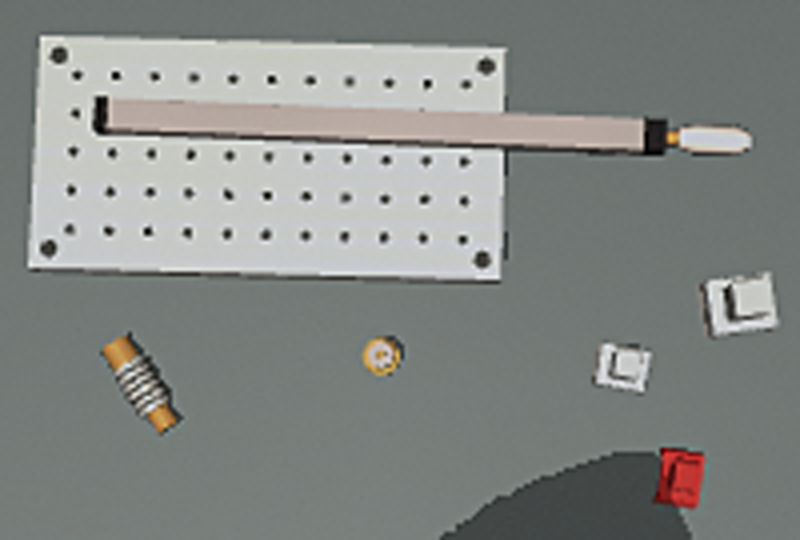

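View pics/sc.png

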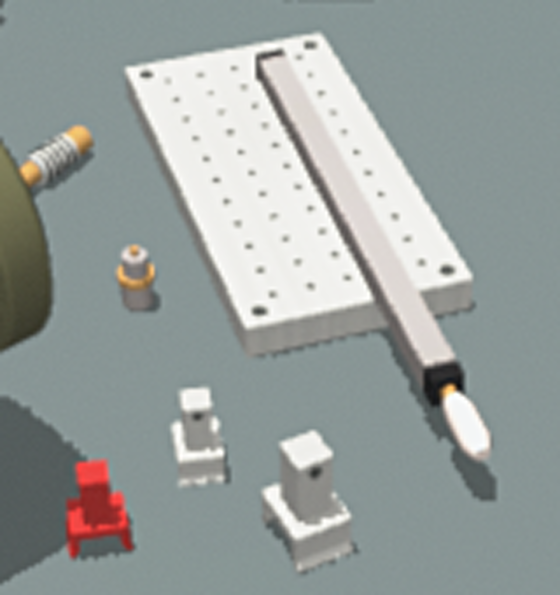

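Crop confirms it: the small silver saddle is at top (350,292), side (276,288), clear of the larger twin. Next, measurements.

Run:
```python
from h import *
t=pickle.load(open("pics/top0.pkl","rb"));s=pickle.load(open("pics/side0.pkl","rb"))
print("cam",[-c["R"].T@c["t"] for c in(t,s)])
f=lambda p:(np.array(p)/4-0.375+[195,200])
g=lambda p:(np.array(p)/3.5-0.36+[220,170])
print("board top:",onz(t,f([(40,36),(505,48),(499,280),(28,268)]),27).round(1))
print("board side:",onz(s,g([(125,70),(320,35),(470,275),(248,325)]),27).round(1))
# boom mask top: pink
for n,c,b in(("t",t,(205,215,390,250)),("s",s,(285,175,370,305))):
    F=c["frame"].astype(int); m=np.zeros((480,640),np.uint8)
    x0,y0,x1,y1=b; d=(F[...,0]-F[...,2])
    m[y0:y1,x0:x1]=(((d>6)&(F[...,0]>150))[y0:y1,x0:x1])*255
    cs=max(cv2.findContours(m,0,cv2.CHAIN_APPROX_NONE)[0],key=cv2.contourArea)
    r=cv2.minAreaRect(cs);B=cv2.boxPoints(r);print(n,r,B.round(1).tolist())
    print(onz(c,B,47).round(1).tolist())
print("tail top",onz(t,f([(96,96),(96,132),(667,118),(667,156)]),47).round(1))
print("tail side",onz(s,g([(257,58),(283,50),(460,363),(427,372)]),47).round(1))
print("tip top",onz(t,f([(751,139)]),37).round(1),"side",onz(s,g([(485,455)]),37).round(1))
# saddles
for n,c,b in(("t",t,(335,280,366,305)),("s",s,(265,275,290,312))):
    x0,y0,x1,y1=b;F=c["frame"];m=np.zeros((480,640),np.uint8);m[y0:y1,x0:x1]=(F.min(2)>150)[y0:y1,x0:x1]*255
    cs=max(cv2.findContours(m,0,cv2.CHAIN_APPROX_NONE)[0],key=cv2.contourArea);print(n,cv2.minAreaRect(cs),cs.reshape(-1,2).min(0),cs.reshape(-1,2).max(0))
crop(t,335,278,32,28,20,"pics/ts.png");crop(s,262,274,32,40,14,"pics/ss.png")
```

```text
cam [array([ 339.93703056,  -25.68481697, 1437.26255258]), array([ 203.75452799, -921.45592877,  807.79419044])]
board top: [[638.  214.4  27. ]
 [627.6 -84.9  27. ]
 [477.7 -78.9  27. ]
 [488.  219.6  27. ]]
board side: [[485.5 217.   27. ]
 [634.7 211.4  27. ]
 [624.8 -83.1  27. ]
 [477.6 -78.7  27. ]]
t ((288.4881896972656, 230.3072509765625), (133.36293029785156, 8.032523155212402), 2.2025980949401855) [[221.6999969482422, 231.8000030517578], [222.0, 223.6999969482422], [355.29998779296875, 228.89999389648438], [355.0, 236.89999389648438]]
[[573.9, 166.9, 47.0], [594.4, 166.4, 47.0], [578.4, -170.5, 47.0], [557.9, -169.2, 47.0]]
s ((325.2568664550781, 227.47708129882812), (100.91552734375, 17.744876861572266), 61.69924545288086) [[293.5, 187.3000030517578], [309.1000061035156, 178.8000030517578], [357.0, 267.70001220703125], [341.3999938964844, 276.1000061035156]]
[[570.2, 164.9, 47.0], [620.3, 187.6, 47.0], [594.1, -164.3, 47.0], [553.7, -176.3, 47.0]]
tail top [[ 594.8  175.    47. ]
 [ 571.7  174.7   47. ]
 [ 577.6 -185.9   47. ]
 [ 553.3 -185.3   47. ]]
tail side [[ 570.7  169.8   47. ]
 [ 591.7  173.1   47. ]
 [ 575.6 -175.8   47. ]
 [ 554.4 -176.    47. ]]
tip top [[ 565.3 -240.3   37. ]] side [[ 562.5 -240.7   37. ]]
t ((350.2115173339844, 291.44232177734375), (12.355316162109375, 9.805807113647461), 11.309932708740234) [344 286] [357 297]
s ((275.7073059082031, 295.3658447265625), (12.147468566894531, 14.576961517333984), 83.6598129272461) [268 289] [283 302]
```

View pics/ts.png

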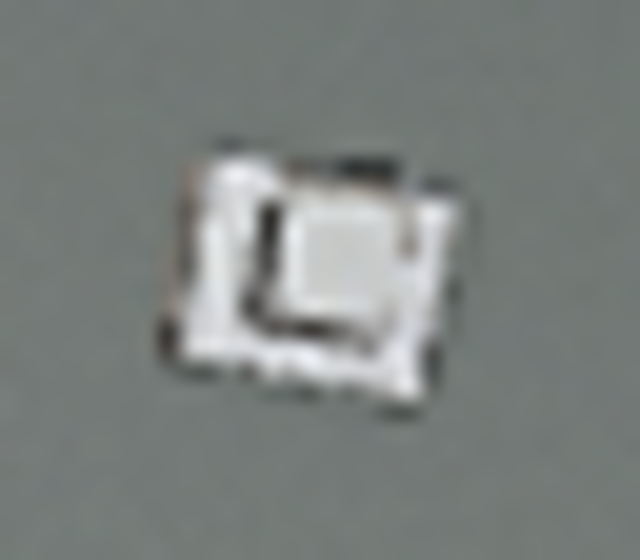

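View pics/ss.png

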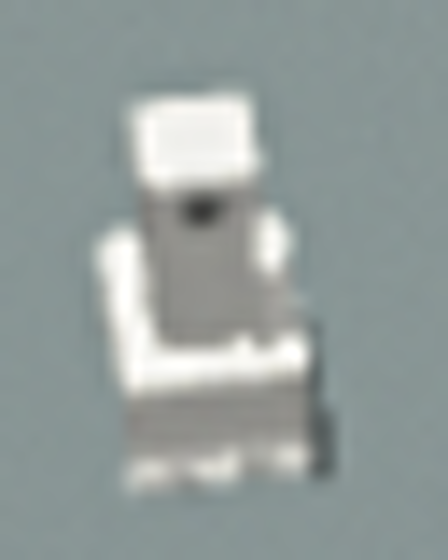

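Run:
```python
from h import *
t=pickle.load(open("pics/top0.pkl","rb"));s=pickle.load(open("pics/side0.pkl","rb"))
f=lambda p:(np.array(p,float)/20-0.475+[335,278])
g=lambda p:(np.array(p,float)/14-0.464+[262,274])
B=onz(t,f([(200,155),(460,200),(422,400),(172,358)]),22);print(B.round(1),B.mean(0))
print("edges",[ (np.linalg.norm(B[i]-B[(i+1)%4]).round(1),np.degrees(np.arctan2(*(B[(i+1)%4]-B[i])[[1,0]])).round(1)) for i in range(4)])
print("spig top",onz(t,f([(342,250)]),54)," side",onz(s,g([(196,140)]),54))
W=cloud(t);print(W[289:292,350:354,:].reshape(-1,3).mean(0))
```

```text
[[ 437.8 -142.3   22. ]
 [ 431.8 -175.2   22. ]
 [ 406.5 -169.8   22. ]
 [ 412.2 -138.3   22. ]] [ 422.05948504 -156.41688636   22.        ]
edges [(np.float64(33.4), np.float64(-100.4)), (np.float64(25.8), np.float64(167.9)), (np.float64(32.0), np.float64(79.9)), (np.float64(25.9), np.float64(-9.0))]
spig top [[ 423.64167924 -157.06858001   54.        ]]  side [[ 419.89060463 -156.87850903   54.        ]]
[ 423.70195237 -156.75222484   54.09471757]
```

```bash
cat > go.py <<'E'
import sys; from h import *
a=[float(v) for v in sys.argv[1:]]  # x y z yawdeg
s=monitor.read_state();p=s["eef_pos"];yw=s["eef_rot"][2]
R=cv2.Rodrigues(np.array([0,0,yw]))[0];d=R.T@(np.array(a[:3])-p)
dy=(np.radians(a[3])-yw+np.pi)%(2*np.pi)-np.pi if len(a)>3 else 0
print("pos",p.round(2),"yaw",np.degrees(yw).round(2),"F",s["wrist_force"].round(2),"gap",round(s["finger_gap"],1),"t",s["clock"])
print("tx %.4f ty %.4f tz %.4f turn %.4f"%(d[0]/200,-d[2]/200,d[1]/200,-dy/np.pi))
E
python3 go.py 584.3 196 205 -92.8
python3 -m creep '[{"tx":-0.77,"tz":-0.63,"fingers":0},{"tx":-0.77,"tz":-0.63,"fingers":0},{"tx":-0.77,"tz":-0.63,"fingers":0},{"tx":-0.77,"tz":-0.63,"fingers":0}]' 20
python3 -m creep '[{"tx":-0.77,"tz":-0.63,"fingers":0},{"tx":-0.77,"tz":-0.63,"fingers":0},{"tx":-0.77,"tz":-0.63,"fingers":0},{"tx":-0.77,"tz":-0.63,"fingers":0}]'
python3 -m creep '[{"tx":-0.77,"tz":-0.63,"fingers":0},{"tx":-0.77,"tz":-0.63,"fingers":0},{"tx":-0.77,"tz":-0.63,"fingers":0},{"tx":-0.77,"tz":-0.63,"fingers":0}]'
python3 go.py 584.3 196 205 -92.8
```

```text
pos [ 213.5  -506.61  204.94] yaw -157.15 F [-0.62 -0.32  0.06] gap 93.9 t 0.1
tx -3.0726 ty -0.0003 tz -2.5175 turn -0.3575
pos [ 213.5  -506.61  204.94] yaw -157.15 F [-0.62 -0.32  0.06] gap 93.9 t 0.1
tx -3.0726 ty -0.0003 tz -2.5175 turn -0.3575$[0]: bad value
$[0]: bad value
$[0]: bad value
```

```bash
python3 -m creep '[{"tx":-0.77,"ty":0,"tz":-0.63,"turn":0,"fingers":0},{"tx":-0.77,"ty":0,"tz":-0.63,"turn":0,"fingers":0},{"tx":-0.77,"ty":0,"tz":-0.63,"turn":0,"fingers":0},{"tx":-0.77,"ty":0,"tz":-0.63,"turn":0,"fingers":0}]' 20; python3 go.py 584.3 196 205 -92.8
```

```text
clock: 0.5
eef_pos: [306.8, -328.8, 204.8]
eef_rot: [-1.572, 0.0, -2.743]
wrist_force: [1.2, -0.2, 0.9]
finger_gap: 65.3
pos [ 306.83 -328.81  204.85] yaw -157.18 F [ 1.24 -0.25  0.87] gap 65.3 t 0.5
tx -2.2965 ty -0.0008 tz -1.8805 turn -0.3577
```

```bash
python3 -m creep '[{"tx":-0.77,"ty":0,"tz":-0.63,"turn":0,"fingers":0},{"tx":-0.77,"ty":0,"tz":-0.63,"turn":0,"fingers":0},{"tx":-0.77,"ty":0,"tz":-0.63,"turn":0,"fingers":0},{"tx":-0.77,"ty":0,"tz":-0.63,"turn":0,"fingers":0}]'
python3 -m creep '[{"tx":-0.77,"ty":0,"tz":-0.63,"turn":0,"fingers":0},{"tx":-0.77,"ty":0,"tz":-0.63,"turn":0,"fingers":0},{"tx":-0.77,"ty":0,"tz":-0.63,"turn":0,"fingers":0},{"tx":-0.77,"ty":0,"tz":-0.63,"turn":0,"fingers":0}]'
python3 go.py 584.3 196 205 -92.8
```

```text
clock: 0.9
eef_pos: [399.9, -151.7, 205.1]
eef_rot: [-1.572, 0.0, -2.743]
wrist_force: [1.1, -1.0, -0.4]
finger_gap: 33.1
clock: 1.3
eef_pos: [493.1, 25.5, 205.2]
eef_rot: [-1.572, -0.0, -2.743]
wrist_force: [0.7, -0.7, -0.0]
finger_gap: 1.9
pos [493.05  25.51 205.16] yaw -157.18 F [ 0.68 -0.71 -0.03] gap 1.9 t 1.3
tx -0.7512 ty 0.0008 tz -0.6088 turn -0.3577
```

Arrive with the turn, then descend.

```bash
python3 -m creep '[{"tx":-0.75,"ty":0,"tz":-0.61,"turn":-0.358,"fingers":0},{"tx":-0.75,"ty":0,"tz":-0.61,"turn":-0.358,"fingers":0},{"tx":-0.75,"ty":0,"tz":-0.61,"turn":-0.358,"fingers":0},{"tx":-0.75,"ty":0,"tz":-0.61,"turn":-0.358,"fingers":0},{"tx":-0.75,"ty":0,"tz":-0.61,"turn":-0.358,"fingers":0},{"tx":-0.75,"ty":0,"tz":-0.61,"turn":-0.358,"fingers":0},{"tx":-0.75,"ty":0,"tz":-0.61,"turn":-0.358,"fingers":0},{"tx":-0.75,"ty":0,"tz":-0.61,"turn":-0.358,"fingers":0},{"tx":-0.75,"ty":0,"tz":-0.61,"turn":-0.358,"fingers":0},{"tx":-0.75,"ty":0,"tz":-0.61,"turn":-0.358,"fingers":0}]'
python3 go.py 584.3 196 34 -92.8
```

```text
clock: 2.3
eef_pos: [583.9, 196.1, 205.1]
eef_rot: [-1.572, 0.001, -1.621]
wrist_force: [0.0, 1.0, -0.4]
finger_gap: 0.2
pos [583.93 196.1  205.06] yaw -92.89 F [ 0.02  1.   -0.41] gap 0.2 t 2.3
tx 0.0004 ty 0.8553 tz 0.0019 turn -0.0005
```

```bash
python3 -m creep '[{"tx":0,"ty":0.24,"tz":0,"turn":0,"fingers":0},{"tx":0,"ty":0.44,"tz":0,"turn":0,"fingers":0},{"tx":0,"ty":0.64,"tz":0,"turn":0,"fingers":0},{"tx":0,"ty":0.78,"tz":0,"turn":0,"fingers":0},{"tx":0,"ty":0.855,"tz":0,"turn":0,"fingers":0},{"tx":0,"ty":0.855,"tz":0,"turn":0,"fingers":0}]'
python3 - <<'E'
from h import *
t=optics.camera("top");s=optics.camera("side")
crop(t,190,190,210,100,3.8,"pics/t1.png");crop(s,220,160,170,160,3.5,"pics/s1.png")
E
python3 go.py 583 174 34 -92.8
```

```text
clock: 2.9
eef_pos: [583.0, 196.0, 32.5]
eef_rot: [-1.575, 0.0, -1.622]
wrist_force: [0.4, 0.1, -0.2]
finger_gap: 0.5
pos [584.46 196.45  35.4 ] yaw -92.93 F [0.15 0.44 0.63] gap 0.4 t 3.0
tx 0.1125 ty 0.0070 tz -0.0016 turn -0.0007
```

View pics/t1.png

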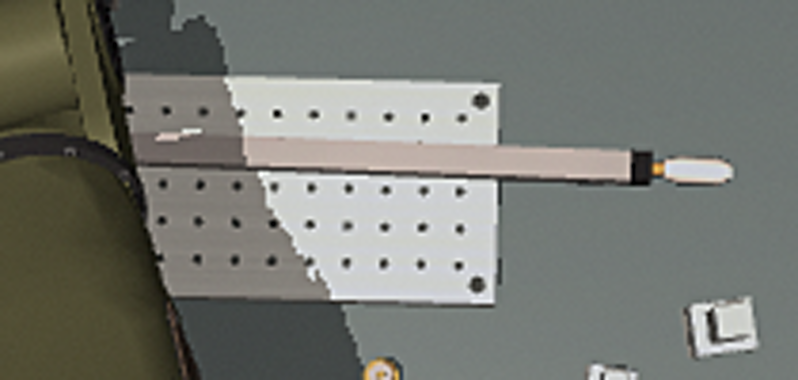

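View pics/s1.png

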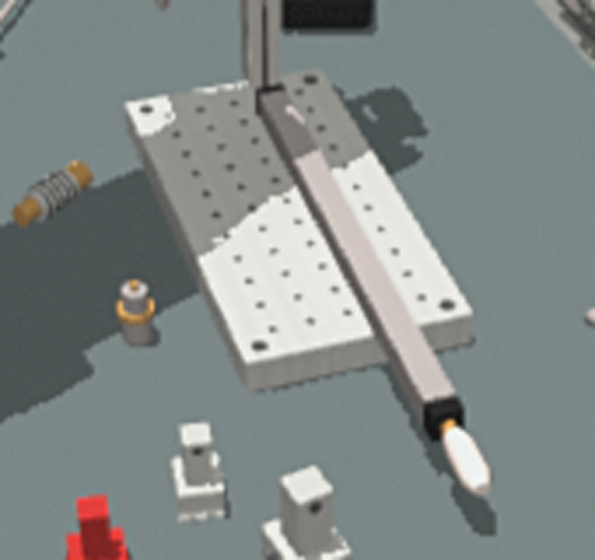

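```bash
python3 -m creep '[{"tx":0.03,"ty":0.005,"tz":0,"turn":0,"fingers":0},{"tx":0.05,"ty":0.005,"tz":0,"turn":0,"fingers":0},{"tx":0.065,"ty":0.005,"tz":0,"turn":0,"fingers":0},{"tx":0.08,"ty":0.005,"tz":0,"turn":0,"fingers":0},{"tx":0.10,"ty":0.005,"tz":0,"turn":0,"fingers":0},{"tx":0.12,"ty":0.005,"tz":0,"turn":0,"fingers":0},{"tx":0.14,"ty":0.005,"tz":0,"turn":0,"fingers":0},{"tx":0.16,"ty":0.005,"tz":0,"turn":0,"fingers":0},{"tx":0.18,"ty":0.005,"tz":0,"turn":0,"fingers":0},{"tx":0.19,"ty":0.005,"tz":0,"turn":0,"fingers":0},{"tx":0.19,"ty":0.005,"tz":0,"turn":0,"fingers":0}]'
cat > look.py <<'E'
import sys; from h import *
n=sys.argv[1]
s=optics.camera("side"); pickle.dump(s,open(f"pics/{n}.pkl","wb"))
F=s["frame"]; m=np.zeros((480,640),np.uint8)
b=(F.min(2)>185)&(F.max(2).astype(int)-F.min(2)<40)
m[270:400,325:430]=b[270:400,325:430]*255
cs=cv2.findContours(m,0,cv2.CHAIN_APPROX_NONE)[0]
for c in sorted(cs,key=cv2.contourArea)[-2:]:
    if cv2.contourArea(c)<30: continue
    q=c.reshape(-1,2); tip=q[q[:,1].argmax()]; print("white area",cv2.contourArea(c),"tip",tip,"centre",np.array(cv2.minAreaRect(c)[0]).round(1),"xy@37",onz(s,[tip+0.5],37).round(1))
crop(s,250,160,150,170,3.5,f"pics/{n}.png")
st=monitor.read_state();print("t",st["clock"],st["eef_pos"].round(1),st["wrist_force"].round(2))
E
python3 look.py s2
```

```text
clock: 4.1
eef_pos: [582.9, 158.5, 35.0]
eef_rot: [-1.569, 0.002, -1.622]
wrist_force: [0.6, 2.7, 2.1]
finger_gap: 0.6
white area 87.5 tip [346 282] centre [346. 275.] xy@37 [[ 560.5 -187.8   37. ]]
white area 110.0 tip [359 308] centre [357.5 299.5] xy@37 [[ 554.9 -263.4   37. ]]
t 4.15 [582.8 158.5  34.7] [0.21 2.49 2.05]
```

View pics/s2.png

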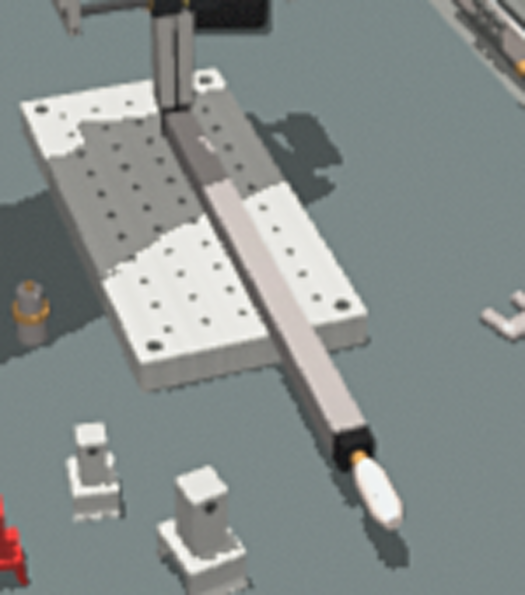

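```bash
python3 -m creep '[{"tx":0.02,"ty":0.0,"tz":0,"turn":0,"fingers":0},{"tx":0.04,"ty":0.0,"tz":0,"turn":0,"fingers":0},{"tx":0.06,"ty":0.0,"tz":0,"turn":0,"fingers":0},{"tx":0.07,"ty":0.0,"tz":0,"turn":0,"fingers":0},{"tx":0.07,"ty":0.0,"tz":0,"turn":0,"fingers":0}]'
python3 look.py s3
python3 - <<'E'
from h import *
t=optics.camera("top");crop(t,190,190,210,100,3.8,"pics/t3.png")
F=t["frame"].astype(int);m=np.zeros((480,640),np.uint8)
d=F[...,0]-F[...,2];b=(d>6)&(F[...,0]>150)
m[215:250,260:420]=b[215:250,260:420]*255
cs=max(cv2.findContours(m,0,cv2.CHAIN_APPROX_NONE)[0],key=cv2.contourArea).reshape(-1,2)
for u in (270,280,300,320,340,355,365):
    v=cs[cs[:,0]==u][:,1]
    if len(v): print(u,v.min(),v.max(),onz(t,[(u,(v.min()+v.max())/2)],47).round(1))
E
python3 go.py 582 130 35 -92.8
```

```text
clock: 4.65
eef_pos: [582.0, 143.9, 34.6]
eef_rot: [-1.57, 0.001, -1.622]
wrist_force: [-0.3, -0.3, -0.0]
finger_gap: 0.6
white area 116.0 tip [362 314] centre [360.1 304.7] xy@37 [[ 553.6 -279.8   37. ]]
white area 127.0 tip [348 286] centre [347.2 277.4] xy@37 [[ 559.6 -199.9   37. ]]
t 4.7 [581.8 144.   34.5] [-0.3  -0.33 -0.39]
280 227 234 [[575.8  19.9  47. ]]
300 228 235 [[572.8 -30.6  47. ]]
320 229 235 [[571.1 -81.1  47. ]]
340 229 236 [[ 569.4 -131.6   47. ]]
355 230 237 [[ 566.5 -169.5   47. ]]
365 230 237 [[ 566.3 -194.8   47. ]]
pos [581.83 144.08  34.42] yaw -92.94 F [-0.4   0.25 -0.63] gap 0.5 t 4.75
tx 0.0702 ty -0.0029 tz 0.0045 turn -0.0008
```

View pics/t3.png

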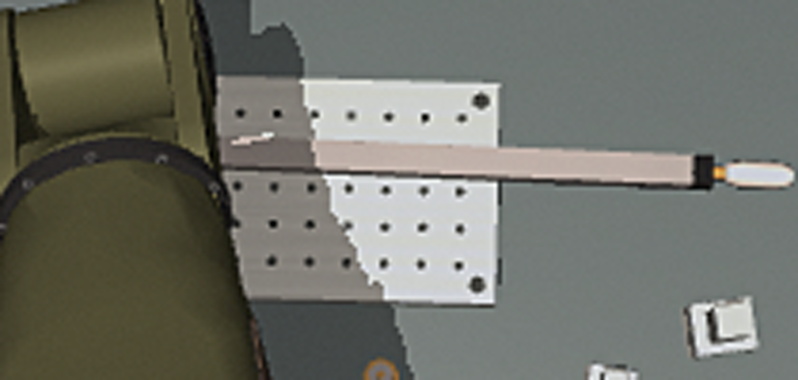

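```bash
python3 -m creep '[{"tx":0.008,"ty":0,"tz":0,"turn":0,"fingers":0},{"tx":0.015,"ty":0,"tz":0,"turn":0,"fingers":0},{"tx":0.015,"ty":0,"tz":0,"turn":0,"fingers":0},{"tx":-0.01,"ty":0,"tz":0,"turn":0,"fingers":0},{"tx":-0.01,"ty":0,"tz":0,"turn":0,"fingers":0},{"tx":-0.01,"ty":0,"tz":0,"turn":0,"fingers":0},{"tx":-0.01,"ty":0,"tz":0,"turn":0,"fingers":0},{"tx":-0.01,"ty":0,"tz":0,"turn":0,"fingers":0}]'
python3 look.py s4
```

```text
clock: 5.55
eef_pos: [581.9, 146.0, 34.3]
eef_rot: [-1.57, 0.001, -1.622]
wrist_force: [-0.6, 0.4, -0.2]
finger_gap: 0.3
white area 116.0 tip [363 315] centre [360.6 305.7] xy@37 [[ 554.3 -282.8   37. ]]
white area 134.5 tip [348 287] centre [347.5 278. ] xy@37 [[ 558.5 -202.6   37. ]]
t 5.6 [581.9 146.   34.4] [0.01 0.41 0.3 ]
```

```bash
python3 -m creep '[{"tx":0.02,"ty":0,"tz":0,"turn":0,"fingers":0},{"tx":0.03,"ty":0,"tz":0,"turn":0,"fingers":0},{"tx":0.04,"ty":0,"tz":0,"turn":0,"fingers":0},{"tx":0.04,"ty":0,"tz":0,"turn":0,"fingers":0},{"tx":0.015,"ty":0,"tz":0,"turn":0,"fingers":0},{"tx":0.015,"ty":0,"tz":0,"turn":0,"fingers":0},{"tx":0.015,"ty":0,"tz":0,"turn":0,"fingers":0},{"tx":0.015,"ty":0,"tz":0,"turn":0,"fingers":0},{"tx":0.015,"ty":0,"tz":0,"turn":0,"fingers":0}]'
python3 look.py s5
```

```text
clock: 6.5
eef_pos: [581.7, 142.9, 34.4]
eef_rot: [-1.57, 0.001, -1.622]
wrist_force: [0.7, 0.4, -0.4]
finger_gap: 0.2
white area 117.0 tip [363 316] centre [361.2 306.9] xy@37 [[ 553.2 -285.2   37. ]]
white area 144.5 tip [349 289] centre [347.7 278.4] xy@37 [[ 558.  -208.6   37. ]]
t 6.55 [581.8 142.9  34.4] [-0.5  -0.84  0.28]
```

```bash
python3 -m creep '[{"tx":0.02,"ty":0,"tz":0,"turn":0,"fingers":0},{"tx":0.03,"ty":0,"tz":0,"turn":0,"fingers":0},{"tx":0.04,"ty":0,"tz":0,"turn":0,"fingers":0},{"tx":0.04,"ty":0,"tz":0,"turn":0,"fingers":0},{"tx":0.015,"ty":0,"tz":0,"turn":0,"fingers":0},{"tx":0.015,"ty":0,"tz":0,"turn":0,"fingers":0},{"tx":0.015,"ty":0,"tz":0,"turn":0,"fingers":0},{"tx":0.015,"ty":0,"tz":0,"turn":0,"fingers":0},{"tx":0.015,"ty":0,"tz":0,"turn":0,"fingers":0}]'
python3 look.py s6
```

```text
clock: 7.45
eef_pos: [581.6, 139.9, 34.4]
eef_rot: [-1.57, 0.001, -1.622]
wrist_force: [-0.0, -0.9, 0.2]
finger_gap: 0.2
white area 117.5 tip [364 317] centre [361.8 308.1] xy@37 [[ 553.9 -288.2   37. ]]
white area 151.5 tip [350 290] centre [348. 279.] xy@37 [[ 558.7 -211.9   37. ]]
t 7.5 [581.6 139.9  34.4] [ 0.18 -1.2  -0.93]
```

```bash
python3 -m creep '[{"tx":0.02,"ty":0,"tz":0,"turn":0,"fingers":0},{"tx":0.03,"ty":0,"tz":0,"turn":0,"fingers":0},{"tx":0.04,"ty":0,"tz":0,"turn":0,"fingers":0},{"tx":0.04,"ty":0,"tz":0,"turn":0,"fingers":0},{"tx":0.015,"ty":0,"tz":0,"turn":0,"fingers":0},{"tx":0.015,"ty":0,"tz":0,"turn":0,"fingers":0},{"tx":0.015,"ty":0,"tz":0,"turn":0,"fingers":0},{"tx":0.015,"ty":0,"tz":0,"turn":0,"fingers":0},{"tx":0.015,"ty":0,"tz":0,"turn":0,"fingers":0}]'
python3 look.py s7
```

```text
clock: 8.4
eef_pos: [581.4, 136.9, 34.3]
eef_rot: [-1.57, 0.001, -1.622]
wrist_force: [0.2, 0.6, -0.4]
finger_gap: 0.8
white area 118.5 tip [364 318] centre [362.3 309.1] xy@37 [[ 552.8 -290.5   37. ]]
white area 160.5 tip [350 291] centre [348.2 279.4] xy@37 [[ 557.6 -214.5   37. ]]
t 8.45 [581.4 136.8  34.3] [ 0.06 -0.42  0.23]
```

```bash
cat >> look.py <<'E'
best=max([c for c in cs if cv2.contourArea(c)>30],key=lambda c:c.reshape(-1,2)[:,1].max()); v=np.array(cv2.minAreaRect(best)[0])[1]
import os
prev=float(open("pv").read()) if os.path.exists("pv") else v
open("pv","w").write(str(v)); sys.exit(1 if abs(v-prev)>2.6 else 0)
E
echo 309.1 > pv
python3 -m creep '[{"tx":0.02,"ty":0,"tz":0,"turn":0,"fingers":0},{"tx":0.03,"ty":0,"tz":0,"turn":0,"fingers":0},{"tx":0.04,"ty":0,"tz":0,"turn":0,"fingers":0},{"tx":0.04,"ty":0,"tz":0,"turn":0,"fingers":0},{"tx":0.015,"ty":0,"tz":0,"turn":0,"fingers":0},{"tx":0.015,"ty":0,"tz":0,"turn":0,"fingers":0},{"tx":0.015,"ty":0,"tz":0,"turn":0,"fingers":0},{"tx":0.015,"ty":0,"tz":0,"turn":0,"fingers":0},{"tx":0.015,"ty":0,"tz":0,"turn":0,"fingers":0}]'
python3 look.py s8 &&
python3 -m creep '[{"tx":0.02,"ty":0,"tz":0,"turn":0,"fingers":0},{"tx":0.03,"ty":0,"tz":0,"turn":0,"fingers":0},{"tx":0.04,"ty":0,"tz":0,"turn":0,"fingers":0},{"tx":0.04,"ty":0,"tz":0,"turn":0,"fingers":0},{"tx":0.015,"ty":0,"tz":0,"turn":0,"fingers":0},{"tx":0.015,"ty":0,"tz":0,"turn":0,"fingers":0},{"tx":0.015,"ty":0,"tz":0,"turn":0,"fingers":0},{"tx":0.015,"ty":0,"tz":0,"turn":0,"fingers":0},{"tx":0.015,"ty":0,"tz":0,"turn":0,"fingers":0}]' &&
python3 look.py s9
```

```text
clock: 9.35
eef_pos: [581.3, 133.8, 34.3]
eef_rot: [-1.57, 0.001, -1.622]
wrist_force: [-0.1, -0.4, -0.1]
finger_gap: 0.2
white area 119.5 tip [364 319] centre [362.9 310.3] xy@37 [[ 551.8 -292.8   37. ]]
white area 169.5 tip [351 292] centre [348.5 280. ] xy@37 [[ 558.3 -217.8   37. ]]
t 9.4 [581.3 133.8  34.3] [-0.67 -0.28  0.32]
clock: 10.3
eef_pos: [581.1, 130.8, 34.3]
eef_rot: [-1.57, 0.001, -1.622]
wrist_force: [0.1, 0.1, -1.1]
finger_gap: 0.4
white area 119.0 tip [366 321] centre [363.5 311.5] xy@37 [[ 553.1 -298.8   37. ]]
white area 179.0 tip [351 293] centre [348.7 280.7] xy@37 [[ 557.1 -220.4   37. ]]
t 10.35 [581.1 130.8  34.3] [ 0.21  0.32 -0.02]
```

```bash
python3 -m creep '[{"tx":0.02,"ty":0,"tz":0,"turn":0,"fingers":0},{"tx":0.03,"ty":0,"tz":0,"turn":0,"fingers":0},{"tx":0.04,"ty":0,"tz":0,"turn":0,"fingers":0},{"tx":0.04,"ty":0,"tz":0,"turn":0,"fingers":0},{"tx":0.015,"ty":0,"tz":0,"turn":0,"fingers":0},{"tx":0.015,"ty":0,"tz":0,"turn":0,"fingers":0},{"tx":0.015,"ty":0,"tz":0,"turn":0,"fingers":0},{"tx":0.015,"ty":0,"tz":0,"turn":0,"fingers":0},{"tx":0.015,"ty":0,"tz":0,"turn":0,"fingers":0}]'
python3 look.py s10 &&
python3 -m creep '[{"tx":0.02,"ty":0,"tz":0,"turn":0,"fingers":0},{"tx":0.03,"ty":0,"tz":0,"turn":0,"fingers":0},{"tx":0.04,"ty":0,"tz":0,"turn":0,"fingers":0},{"tx":0.04,"ty":0,"tz":0,"turn":0,"fingers":0},{"tx":0.015,"ty":0,"tz":0,"turn":0,"fingers":0},{"tx":0.015,"ty":0,"tz":0,"turn":0,"fingers":0},{"tx":0.015,"ty":0,"tz":0,"turn":0,"fingers":0},{"tx":0.015,"ty":0,"tz":0,"turn":0,"fingers":0},{"tx":0.015,"ty":0,"tz":0,"turn":0,"fingers":0}]' &&
python3 look.py s11 &&
python3 -m creep '[{"tx":0.02,"ty":0,"tz":0,"turn":0,"fingers":0},{"tx":0.03,"ty":0,"tz":0,"turn":0,"fingers":0},{"tx":0.04,"ty":0,"tz":0,"turn":0,"fingers":0},{"tx":0.04,"ty":0,"tz":0,"turn":0,"fingers":0},{"tx":0.015,"ty":0,"tz":0,"turn":0,"fingers":0},{"tx":0.015,"ty":0,"tz":0,"turn":0,"fingers":0},{"tx":0.015,"ty":0,"tz":0,"turn":0,"fingers":0},{"tx":0.015,"ty":0,"tz":0,"turn":0,"fingers":0},{"tx":0.015,"ty":0,"tz":0,"turn":0,"fingers":0}]' &&
python3 look.py s12
```

```text
clock: 11.25
eef_pos: [581.0, 127.7, 34.3]
eef_rot: [-1.57, 0.001, -1.622]
wrist_force: [-0.4, -0.1, 0.4]
finger_gap: 0.5
white area 120.5 tip [366 322] centre [364.1 312.7] xy@37 [[ 552.  -301.1   37. ]]
white area 188.5 tip [352 294] centre [348.9 281.1] xy@37 [[ 557.9 -223.7   37. ]]
t 11.3 [581.  127.8  34.3] [ 0.01 -1.01 -0.95]
clock: 12.2
eef_pos: [580.8, 124.7, 34.3]
eef_rot: [-1.57, 0.001, -1.622]
wrist_force: [-0.3, -0.3, -0.3]
finger_gap: 0.6
white area 119.5 tip [367 323] centre [364.5 313.5] xy@37 [[ 552.7 -304.    37. ]]
white area 198.0 tip [352 295] centre [349.3 281.6] xy@37 [[ 556.7 -226.2   37. ]]
t 12.25 [580.8 124.7  34.3] [-0.1   0.55 -0.41]
clock: 13.15
eef_pos: [580.6, 121.6, 34.3]
eef_rot: [-1.57, 0.001, -1.622]
wrist_force: [-0.1, 0.3, -0.3]
finger_gap: 0.9
white area 120.5 tip [367 324] centre [365.4 314.8] xy@37 [[ 551.7 -306.3   37. ]]
white area 206.5 tip [353 296] centre [349.5 282.2] xy@37 [[ 557.4 -229.5   37. ]]
t 13.2 [580.7 121.7  34.3] [ 0.53 -0.48  0.42]
```

```bash
python3 -m creep '[{"tx":0.02,"ty":0,"tz":0,"turn":0,"fingers":0},{"tx":0.03,"ty":0,"tz":0,"turn":0,"fingers":0},{"tx":0.04,"ty":0,"tz":0,"turn":0,"fingers":0},{"tx":0.04,"ty":0,"tz":0,"turn":0,"fingers":0},{"tx":0.015,"ty":0,"tz":0,"turn":0,"fingers":0},{"tx":0.015,"ty":0,"tz":0,"turn":0,"fingers":0},{"tx":0.015,"ty":0,"tz":0,"turn":0,"fingers":0},{"tx":0.015,"ty":0,"tz":0,"turn":0,"fingers":0},{"tx":0.015,"ty":0,"tz":0,"turn":0,"fingers":0}]'
python3 look.py s13 &&
python3 -m creep '[{"tx":0.02,"ty":0,"tz":0,"turn":0,"fingers":0},{"tx":0.03,"ty":0,"tz":0,"turn":0,"fingers":0},{"tx":0.04,"ty":0,"tz":0,"turn":0,"fingers":0},{"tx":0.04,"ty":0,"tz":0,"turn":0,"fingers":0},{"tx":0.015,"ty":0,"tz":0,"turn":0,"fingers":0},{"tx":0.015,"ty":0,"tz":0,"turn":0,"fingers":0},{"tx":0.015,"ty":0,"tz":0,"turn":0,"fingers":0},{"tx":0.015,"ty":0,"tz":0,"turn":0,"fingers":0},{"tx":0.015,"ty":0,"tz":0,"turn":0,"fingers":0}]' &&
python3 look.py s14 &&
python3 -m creep '[{"tx":0.02,"ty":0,"tz":0,"turn":0,"fingers":0},{"tx":0.03,"ty":0,"tz":0,"turn":0,"fingers":0},{"tx":0.04,"ty":0,"tz":0,"turn":0,"fingers":0},{"tx":0.04,"ty":0,"tz":0,"turn":0,"fingers":0},{"tx":0.015,"ty":0,"tz":0,"turn":0,"fingers":0},{"tx":0.015,"ty":0,"tz":0,"turn":0,"fingers":0},{"tx":0.015,"ty":0,"tz":0,"turn":0,"fingers":0},{"tx":0.015,"ty":0,"tz":0,"turn":0,"fingers":0},{"tx":0.015,"ty":0,"tz":0,"turn":0,"fingers":0}]' &&
python3 look.py s15
```

```text
clock: 14.1
eef_pos: [580.5, 118.6, 34.2]
eef_rot: [-1.57, 0.001, -1.622]
wrist_force: [0.2, -0.4, 0.8]
finger_gap: 0.6
white area 121.0 tip [368 325] centre [365.9 315.8] xy@37 [[ 552.3 -309.2   37. ]]
white area 215.0 tip [353 297] centre [349.8 282.6] xy@37 [[ 556.3 -232.    37. ]]
t 14.15 [580.5 118.6  34.3] [ 0.75 -0.41 -0.48]
clock: 15.05
eef_pos: [580.3, 115.6, 34.3]
eef_rot: [-1.57, 0.001, -1.622]
wrist_force: [0.1, -0.3, -0.1]
finger_gap: 0.5
white area 120.5 tip [368 326] centre [366.5 317. ] xy@37 [[ 551.3 -311.5   37. ]]
white area 224.5 tip [354 298] centre [350.1 283.2] xy@37 [[ 557.  -235.3   37. ]]
t 15.1 [580.3 115.6  34.3] [-0.38  0.13  0.38]
clock: 16.0
eef_pos: [580.1, 112.5, 34.2]
eef_rot: [-1.571, 0.001, -1.622]
wrist_force: [0.2, -0.1, 0.3]
finger_gap: 0.4
white area 123.0 tip [370 328] centre [367.2 318.4] xy@37 [[ 552.6 -317.3   37. ]]
white area 234.0 tip [354 299] centre [350.4 283.8] xy@37 [[ 555.9 -237.8   37. ]]
t 16.05 [580.2 112.5  34.3] [ 0.45 -0.72  0.2 ]
```

```bash
python3 -m creep '[{"tx":0.02,"ty":0,"tz":0,"turn":0,"fingers":0},{"tx":0.03,"ty":0,"tz":0,"turn":0,"fingers":0},{"tx":0.04,"ty":0,"tz":0,"turn":0,"fingers":0},{"tx":0.04,"ty":0,"tz":0,"turn":0,"fingers":0},{"tx":0.015,"ty":0,"tz":0,"turn":0,"fingers":0},{"tx":0.015,"ty":0,"tz":0,"turn":0,"fingers":0},{"tx":0.015,"ty":0,"tz":0,"turn":0,"fingers":0},{"tx":0.015,"ty":0,"tz":0,"turn":0,"fingers":0},{"tx":0.015,"ty":0,"tz":0,"turn":0,"fingers":0}]'
python3 look.py s16 &&
python3 -m creep '[{"tx":0.02,"ty":0,"tz":0,"turn":0,"fingers":0},{"tx":0.03,"ty":0,"tz":0,"turn":0,"fingers":0},{"tx":0.04,"ty":0,"tz":0,"turn":0,"fingers":0},{"tx":0.04,"ty":0,"tz":0,"turn":0,"fingers":0},{"tx":0.015,"ty":0,"tz":0,"turn":0,"fingers":0},{"tx":0.015,"ty":0,"tz":0,"turn":0,"fingers":0},{"tx":0.015,"ty":0,"tz":0,"turn":0,"fingers":0},{"tx":0.015,"ty":0,"tz":0,"turn":0,"fingers":0},{"tx":0.015,"ty":0,"tz":0,"turn":0,"fingers":0}]' &&
python3 look.py s17 &&
python3 -m creep '[{"tx":0.02,"ty":0,"tz":0,"turn":0,"fingers":0},{"tx":0.03,"ty":0,"tz":0,"turn":0,"fingers":0},{"tx":0.04,"ty":0,"tz":0,"turn":0,"fingers":0},{"tx":0.04,"ty":0,"tz":0,"turn":0,"fingers":0},{"tx":0.015,"ty":0,"tz":0,"turn":0,"fingers":0},{"tx":0.015,"ty":0,"tz":0,"turn":0,"fingers":0},{"tx":0.015,"ty":0,"tz":0,"turn":0,"fingers":0},{"tx":0.015,"ty":0,"tz":0,"turn":0,"fingers":0},{"tx":0.015,"ty":0,"tz":0,"turn":0,"fingers":0}]' &&
python3 look.py s18
```

```text
clock: 16.95
eef_pos: [580.0, 109.5, 34.2]
eef_rot: [-1.571, 0.001, -1.623]
wrist_force: [0.2, -0.6, -0.4]
finger_gap: 0.7
white area 122.5 tip [370 329] centre [367.8 319.6] xy@37 [[ 551.6 -319.5   37. ]]
white area 242.0 tip [355 300] centre [350.8 284.4] xy@37 [[ 556.6 -241.    37. ]]
t 17.0 [580.  109.5  34.2] [-0.22 -0.61  0.48]
clock: 17.9
eef_pos: [579.8, 106.5, 34.2]
eef_rot: [-1.571, 0.001, -1.623]
wrist_force: [0.5, -0.8, -0.3]
finger_gap: 0.7
white area 127.0 tip [369 339] centre [367.4 329.3] xy@37 [[ 539.4 -340.6   37. ]]
white area 309.5 tip [355 309] centre [350.3 288.6] xy@37 [[ 546.5 -263.1   37. ]]
t 17.95 [579.9 106.5  34.2] [-0.42  0.17 -0.44]
```

```bash
python3 -m creep '[{"tx":-0.08,"ty":0,"tz":0,"turn":0,"fingers":0},{"tx":-0.15,"ty":0,"tz":0,"turn":0,"fingers":0},{"tx":-0.15,"ty":-0.2,"tz":0,"turn":0,"fingers":40},{"tx":-0.15,"ty":-0.4,"tz":0,"turn":0,"fingers":40},{"tx":-0.15,"ty":-0.6,"tz":0,"turn":0,"fingers":40},{"tx":-0.15,"ty":-0.7,"tz":0,"turn":0,"fingers":40},{"tx":-0.15,"ty":-0.7,"tz":0,"turn":0,"fingers":40}]'
python3 look.py s19
python3 -c "
from h import *
t=optics.camera('top');pickle.dump(t,open('pics/t19.pkl','wb'));crop(t,230,190,200,100,4,'pics/t19.png')"
python3 go.py 422 -157 165 170
```

```text
clock: 18.65
eef_pos: [582.4, 137.8, 177.6]
eef_rot: [-1.565, 0.002, -1.622]
wrist_force: [-0.2, 1.0, -0.9]
finger_gap: 37.1
white area 127.0 tip [369 339] centre [367.4 329.3] xy@37 [[ 539.4 -340.6   37. ]]
white area 307.5 tip [355 309] centre [350.3 288.6] xy@37 [[ 546.5 -263.1   37. ]]
t 18.7 [581.6 137.5 175.2] [-0.06  0.11 -0.67]
pos [581.11 137.23 173.69] yaw -92.93 F [ 0.2   0.32 -1.24] gap 39.8 t 18.75
tx 1.5099 ty 0.0435 tz -0.7194 turn 0.5393
```

View pics/s19.png

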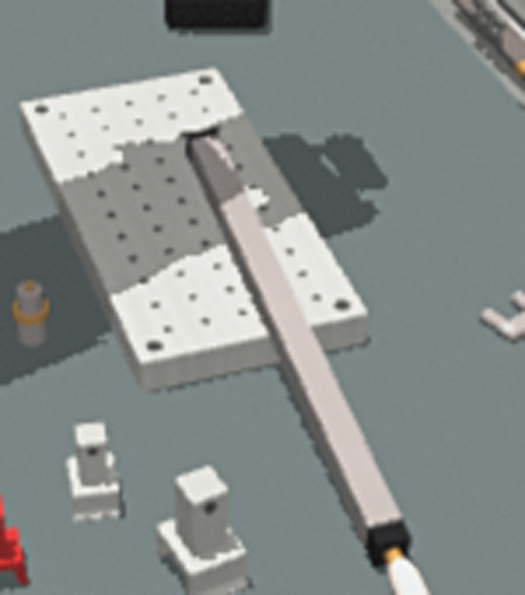

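View pics/t19.png

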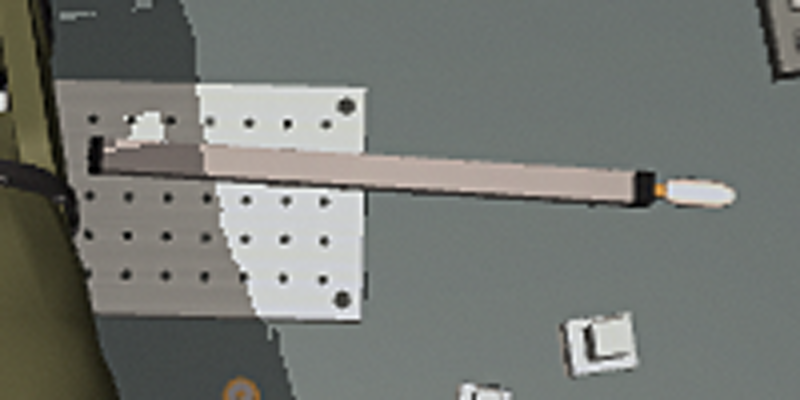

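```bash
python3 -m creep '[{"tx":0.25,"ty":0.0,"tz":-0.12,"turn":0,"fingers":40},{"tx":0.5,"ty":0.0,"tz":-0.24,"turn":0,"fingers":40},{"tx":0.75,"ty":0.0,"tz":-0.36,"turn":0,"fingers":40},{"tx":0.99,"ty":0.0,"tz":-0.48,"turn":0,"fingers":40},{"tx":0.99,"ty":0.0,"tz":-0.48,"turn":0,"fingers":40}]'
python3 go.py 422 -157 120 170
python3 - <<'E'
from h import *
t=pickle.load(open("pics/t19.pkl","rb"));s=pickle.load(open("pics/s19.pkl","rb"))
def onpl(c,p):  # boom top plane: z=47+0.11*(y+82.3)
    o,d=ray(c,p);n=np.array([0,-.11,1]);k=47+.11*82.3
    return o+d*((k-o@n)/(d@n))[:,None]
F=t["frame"].astype(int);d=F[...,0]-F[...,2];m=np.zeros((480,640),np.uint8);m[215:250,280:430]=((d>6)&(F[...,0]>150))[215:250,280:430]*255
cs=max(cv2.findContours(m,0,cv2.CHAIN_APPROX_NONE)[0],key=cv2.contourArea).reshape(-1,2)
P=[]
for u in range(284,386,4):
    v=cs[cs[:,0]==u][:,1]
    if len(v): P.append(onpl(t,[(u,(v.min()+v.max())/2)])[0])
P=np.array(P);a=np.polyfit(P[:,1],P[:,0],1);print("top: slope",a[0],"x at edge",np.polyval(a,-82.3))
f=lambda p:np.array(p,float)/4-.375+[230,190]
print("ends top",onpl(t,f([(91,137),(91,174),(656,173),(656,207)])).round(1))
print("edge top",onz(t,f([(365,88),(360,320),(364,153),(363,192)]),27).round(1))
g=lambda p:np.array(p,float)/3.5-.36+[250,160]
print("side upper edges L/R near edge",onpl(s,g([(272,336),(308,322),(187,140),(218,128),(371,557),(410,545)])).round(1))
print("edge side",onz(s,g([(142,361),(366,313)]),27).round(1))
E
```

```text
clock: 19.25
eef_pos: [472.9, -57.7, 172.1]
eef_rot: [-1.574, 0.001, -1.624]
wrist_force: [1.0, 0.2, -0.4]
finger_gap: 40.0
pos [472.88 -57.7  172.15] yaw -93.03 F [ 1.04  0.23 -0.44] gap 40.0 t 19.25
tx 0.5093 ty 0.2607 tz -0.2278 turn 0.5387
top: slope 0.05378562505382808 x at edge 571.3544403467752
ends top [[ 590.    88.1   65.7]
 [ 566.6   88.    65.7]
 [ 570.7 -271.    26.2]
 [ 548.6 -270.3   26.3]]
edge top [[627.6 -84.9  27. ]
 [477.7 -79.5  27. ]
 [585.1 -83.6  27. ]
 [559.8 -82.6  27. ]]
side upper edges L/R near edge [[ 552.1 -104.5   44.6]
 [ 577.6 -100.5   45. ]
 [ 565.2   81.6   65. ]
 [ 589.6   86.9   65.6]
 [ 541.7 -275.9   25.7]
 [ 565.6 -275.4   25.8]]
edge side [[476.8 -79.4  27. ]
 [624.2 -86.   27. ]]
```

```bash
python3 -m creep '[{"tx":0.2,"ty":0.0,"tz":-0.1,"turn":0.54,"fingers":40},{"tx":0.4,"ty":0.0,"tz":-0.2,"turn":0.54,"fingers":40},{"tx":0.51,"ty":0.1,"tz":-0.228,"turn":0.54,"fingers":40},{"tx":0.51,"ty":0.2,"tz":-0.228,"turn":0.54,"fingers":40},{"tx":0.51,"ty":0.26,"tz":-0.228,"turn":0.54,"fingers":40},{"tx":0.51,"ty":0.26,"tz":-0.228,"turn":0.54,"fingers":40},{"tx":0.51,"ty":0.26,"tz":-0.228,"turn":0.54,"fingers":40},{"tx":0.51,"ty":0.26,"tz":-0.228,"turn":0.54,"fingers":40},{"tx":0.51,"ty":0.26,"tz":-0.228,"turn":0.54,"fingers":40},{"tx":0.51,"ty":0.26,"tz":-0.228,"turn":0.54,"fingers":40},{"tx":0.51,"ty":0.26,"tz":-0.228,"turn":0.54,"fingers":40},{"tx":0.51,"ty":0.26,"tz":-0.228,"turn":0.54,"fingers":40},{"tx":0.51,"ty":0.26,"tz":-0.228,"turn":0.54,"fingers":40}]'
python3 - <<'E'
from h import *
s=optics.camera("side");crop(s,230,220,120,120,5,"pics/s20.png")
E
python3 go.py 422 -157 29 170
```

```text
clock: 20.55
eef_pos: [421.3, -156.5, 118.9]
eef_rot: [-1.572, -0.005, 2.963]
wrist_force: [-0.5, 0.6, -0.2]
finger_gap: 39.7
pos [ 421.41 -156.62  119.15] yaw 169.86 F [ 0.3  -0.05 -0.93] gap 40.2 t 20.6
tx -0.0032 ty 0.4507 tz 0.0014 turn -0.0008
```

View pics/s20.png

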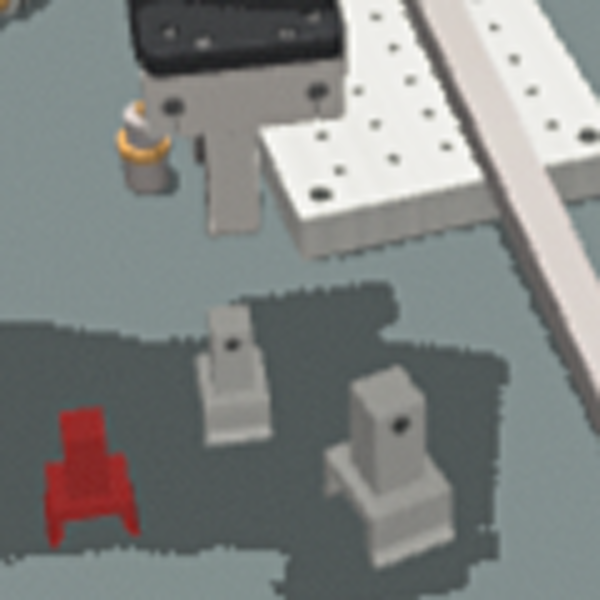

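```bash
python3 -m creep '[{"tx":-0.003,"ty":0.15,"tz":0,"turn":0,"fingers":40},{"tx":-0.003,"ty":0.3,"tz":0,"turn":0,"fingers":40},{"tx":-0.003,"ty":0.4,"tz":0,"turn":0,"fingers":40},{"tx":-0.003,"ty":0.45,"tz":0,"turn":0,"fingers":40},{"tx":-0.003,"ty":0.45,"tz":0,"turn":0,"fingers":40},{"tx":-0.003,"ty":0.45,"tz":0,"turn":0,"fingers":8},{"tx":-0.003,"ty":0.45,"tz":0,"turn":0,"fingers":8},{"tx":-0.003,"ty":0.45,"tz":0,"turn":0,"fingers":8},{"tx":-0.003,"ty":0.45,"tz":0,"turn":0,"fingers":8},{"tx":-0.003,"ty":0.45,"tz":0,"turn":0,"fingers":8},{"tx":-0.003,"ty":0.45,"tz":0,"turn":0,"fingers":8}]' 8
python3 - <<'E'
from h import *
s=optics.camera("side");crop(s,230,220,120,120,5,"pics/s21.png")
E
python3 go.py 422 -157 160 170
```

```text
clock: 21.7
eef_pos: [421.9, -156.7, 29.6]
eef_rot: [-1.571, -0.004, 2.965]
wrist_force: [-1.6, 1.0, 6.0]
finger_gap: 16.0
pos [ 421.94 -156.73   29.59] yaw 169.87 F [-0.81  0.88  5.65] gap 15.8 t 21.75
tx -0.0005 ty -0.6521 tz 0.0013 turn -0.0007
```

View pics/s21.png

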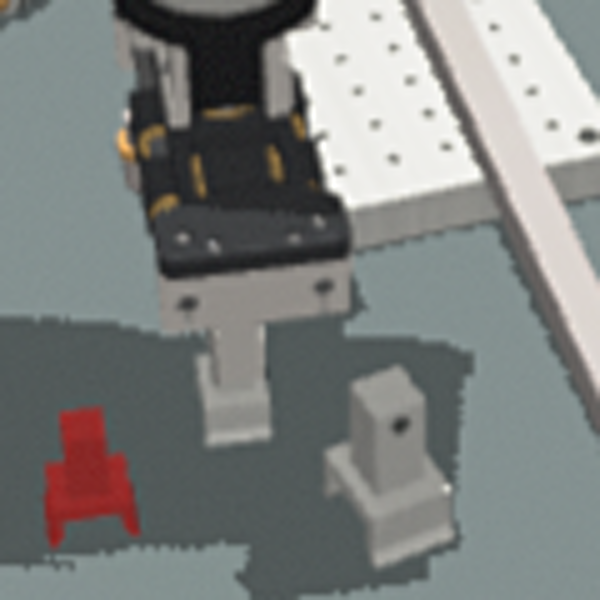

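```bash
python3 -m creep '[{"tx":0,"ty":-0.05,"tz":0,"turn":0,"fingers":8},{"tx":0,"ty":-0.25,"tz":0,"turn":0,"fingers":8},{"tx":0,"ty":-0.45,"tz":0,"turn":0,"fingers":8},{"tx":0,"ty":-0.65,"tz":0,"turn":0,"fingers":8},{"tx":0,"ty":-0.65,"tz":0,"turn":0,"fingers":8}]'
python3 go.py 569.5 -84.5 125 -93.1
```

```text
clock: 22.25
eef_pos: [424.2, -157.7, 164.8]
eef_rot: [-1.569, 0.004, 2.965]
wrist_force: [0.7, -0.5, -0.5]
finger_gap: 16.1
pos [ 424.18 -157.67  164.83] yaw 169.87 F [ 0.66 -0.49 -0.53] gap 16.1 t 22.25
tx -0.6509 ty 0.1991 tz -0.4879 turn -0.5391
```

```bash
python3 -m creep '[{"tx":-0.12,"ty":0,"tz":-0.09,"turn":-0.045,"fingers":8},{"tx":-0.24,"ty":0,"tz":-0.18,"turn":-0.09,"fingers":8},{"tx":-0.36,"ty":0,"tz":-0.27,"turn":-0.135,"fingers":8},{"tx":-0.48,"ty":0,"tz":-0.36,"turn":-0.18,"fingers":8},{"tx":-0.58,"ty":0,"tz":-0.44,"turn":-0.225,"fingers":8},{"tx":-0.65,"ty":0.05,"tz":-0.488,"turn":-0.27,"fingers":8},{"tx":-0.65,"ty":0.1,"tz":-0.488,"turn":-0.315,"fingers":8},{"tx":-0.65,"ty":0.15,"tz":-0.488,"turn":-0.36,"fingers":8},{"tx":-0.65,"ty":0.2,"tz":-0.488,"turn":-0.405,"fingers":8},{"tx":-0.65,"ty":0.2,"tz":-0.488,"turn":-0.45,"fingers":8},{"tx":-0.65,"ty":0.2,"tz":-0.488,"turn":-0.495,"fingers":8},{"tx":-0.65,"ty":0.2,"tz":-0.488,"turn":-0.53,"fingers":8},{"tx":-0.65,"ty":0.2,"tz":-0.488,"turn":-0.539,"fingers":8},{"tx":-0.65,"ty":0.2,"tz":-0.488,"turn":-0.539,"fingers":8}]'
python3 go.py 569.5 -84.5 87 -93.1
```

```text
clock: 23.65
eef_pos: [569.3, -84.5, 125.0]
eef_rot: [-1.567, -0.002, -1.627]
wrist_force: [-1.0, 0.1, -0.7]
finger_gap: 15.9
pos [569.26 -84.52 124.95] yaw -93.21 F [-1.04  0.09 -0.65] gap 15.9 t 23.65
tx -0.0001 ty 0.1898 tz 0.0012 turn -0.0006
```

```bash
python3 -m creep '[{"tx":0,"ty":0.08,"tz":0,"turn":0,"fingers":8},{"tx":0,"ty":0.15,"tz":0,"turn":0,"fingers":8},{"tx":0,"ty":0.19,"tz":0,"turn":0,"fingers":8},{"tx":0,"ty":0.19,"tz":0,"turn":0,"fingers":8}]'
python3 - <<'E'
from h import *
s=optics.camera("side");pickle.dump(s,open("pics/s22.pkl","wb"));crop(s,280,190,100,100,6,"pics/s22.png")
t=optics.camera("top");pickle.dump(t,open("pics/t22.pkl","wb"));crop(t,270,190,140,90,5,"pics/t22.png")
E
python3 go.py 569.5 -84.5 63 -93.1
```

```text
clock: 24.05
eef_pos: [568.7, -84.5, 85.6]
eef_rot: [-1.57, -0.002, -1.628]
wrist_force: [0.2, -0.4, -0.6]
finger_gap: 16.0
pos [569.49 -84.63  87.12] yaw -93.24 F [ 0.74  0.07 -0.48] gap 16.4 t 24.15
tx -0.0007 ty 0.1206 tz -0.0000 turn -0.0008
```

View pics/s22.png

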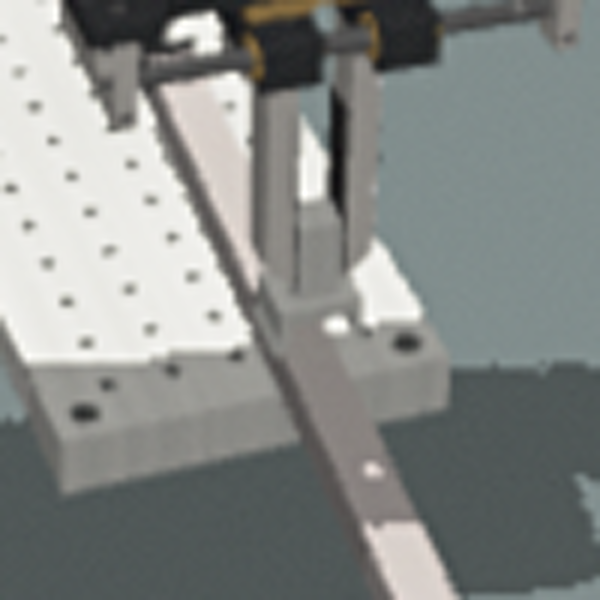

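View pics/t22.png

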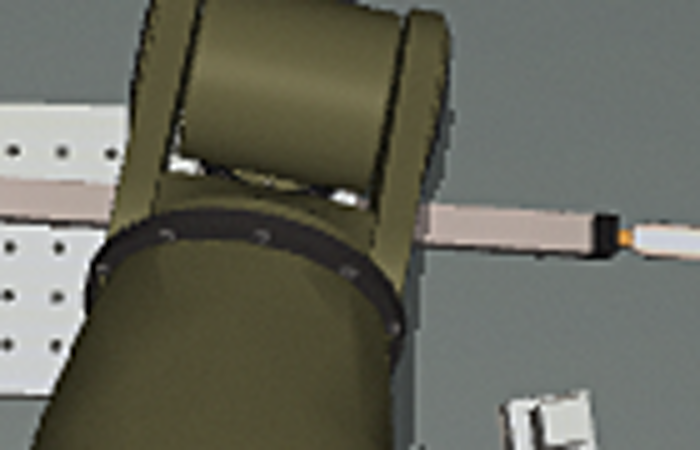

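Run:
```python
from h import *
s=pickle.load(open("pics/s22.pkl","rb"))
im=cv2.resize(s["frame"][200:270,300:370,::-1],None,fx=8.5,fy=8.5,interpolation=cv2.INTER_CUBIC)
def px(X): return (proj(s,X)-[300,200]+.5)*8.5-.5
b=np.radians(-93.15);u=np.array([np.cos(b),np.sin(b),0]);v=np.array([-u[1],u[0],0])
o=np.array([569.5,-84.6,0])
def sad(a,w,z): return o+u*a+v*w+[0,0,z]
f=59.5
def line(P,col):
    cv2.polylines(im,[np.round(px(P)).astype(int)],False,col,1)
line([sad(13,-17.5,f),sad(13,-17.5,f+20),sad(13,17.5,f+20),sad(13,17.5,f)],(0,0,255))
line([sad(13,-17.5,f),sad(-13,-17.5,f)],(0,0,255));line([sad(13,17.5,f),sad(-13,17.5,f)],(0,0,255))
line([sad(8,-8,f+20),sad(8,-8,f+52),sad(8,8,f+52),sad(8,8,f+20)],(0,0,255))
e=np.array([569.5,-83,0])
for w in(-10,10):
    line([e+u*a+v*w+[0,0,47.1-.11*a] for a in(-60,100)],(0,160,0))
line([e+u*a+v*(-10)+[0,0,27-.11*a] for a in(0,100)]if 1 else 0,(0,160,0))
line([e+u*a+v*(10)+[0,0,27-.11*a] for a in(0,100)]if 1 else 0,(0,160,0))
cv2.imwrite("pics/s22o.png",im)
cv2.imwrite("pics/s22p.png",cv2.resize(s["frame"][200:270,300:370,::-1],None,fx=8.5,fy=8.5,interpolation=cv2.INTER_CUBIC))
```

```text
(no output)
```

View pics/s22o.png

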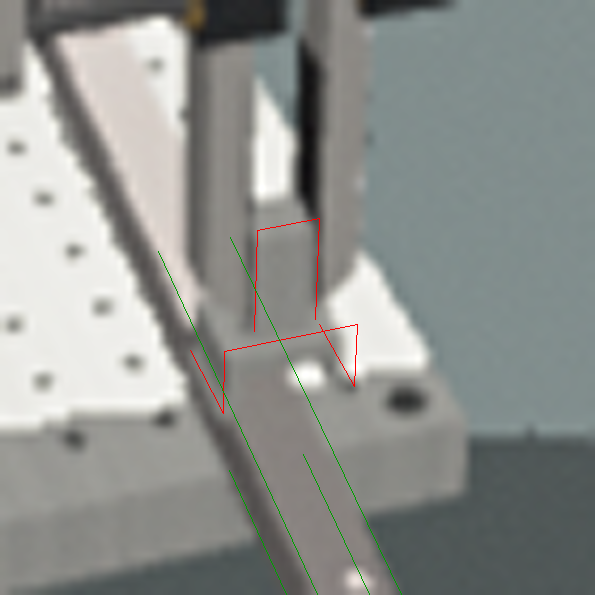

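View pics/s22p.png

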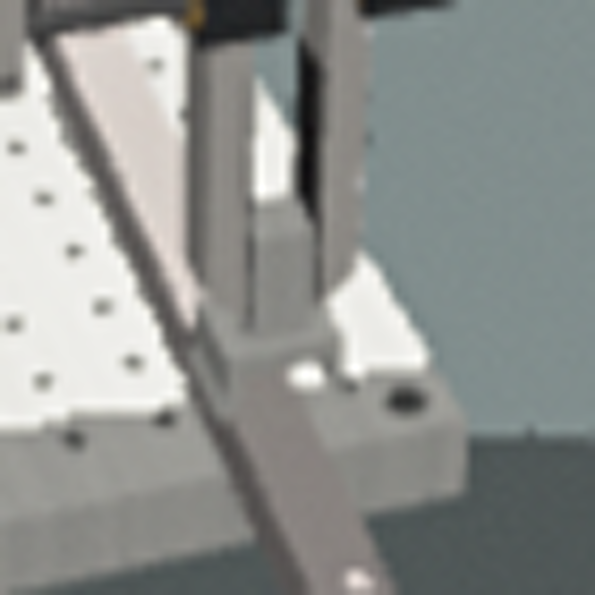

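Run:
```python
from h import *
s=pickle.load(open("pics/s22.pkl","rb"))
c=s["frame"][228:258,318:348,::-1].astype(float)
c=np.clip((c-80)*2.2,0,255).astype(np.uint8)
cv2.imwrite("pics/s22q.png",cv2.resize(c,None,fx=20,fy=20,interpolation=cv2.INTER_NEAREST))
```

```text
(no output)
```

View pics/s22q.png

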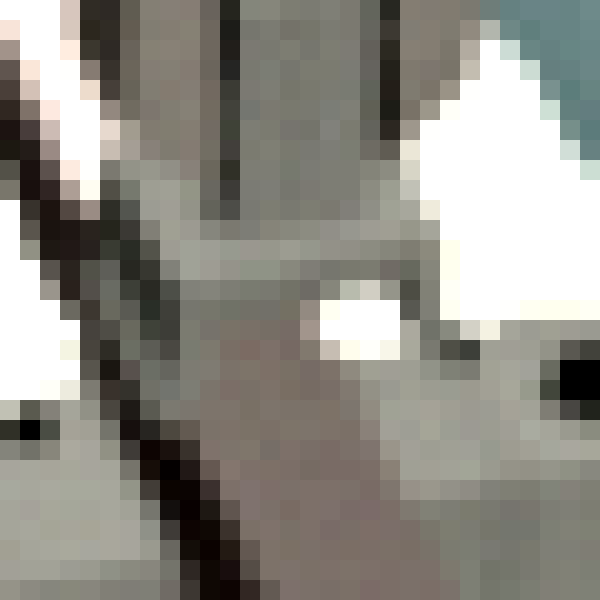

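Run:
```python
from h import *
s=pickle.load(open("pics/s22.pkl","rb"))
b=np.radians(-93.15);u=np.array([np.cos(b),np.sin(b),0]);v=np.array([-u[1],u[0],0]);e=np.array([569.5,-83,0])
def edge(w,top,row):
    A=np.linspace(-170,180,3500);P=proj(s,[e+u*a+v*w+[0,0,(47.1 if top else 27)-.11*a] for a in A])
    i=abs(P[:,1]-(row+0)).argmin();return P[i,0].round(2),A[i].round(0)
for r in (222,226,258,262,275,285,295):
    x0=int(edge(-10,1,r)[0])
    print(r,"pred TL",edge(-10,1,r),"TR",edge(10,1,r),"BL",edge(-10,0,r))
    print("   ",x0-8,[tuple(int(q) for q in p) for p in s["frame"][r,x0-8:x0+16]])
```

```text
222 pred TL (np.float64(314.85), np.float64(-84.0)) TR (np.float64(323.98), np.float64(-78.0)) BL (np.float64(311.6), np.float64(-108.0))
    306 [(226, 227, 222), (237, 236, 233), (238, 238, 234), (236, 235, 230), (197, 197, 189), (137, 135, 130), (96, 93, 91), (98, 94, 93), (147, 141, 137), (219, 210, 203), (218, 211, 204), (215, 207, 202), (214, 207, 201), (216, 208, 202), (214, 204, 198), (178, 171, 166), (102, 100, 96), (99, 98, 95), (121, 118, 114), (141, 139, 134), (141, 138, 133), (138, 136, 131), (128, 125, 121), (153, 153, 148)]
226 pred TL (np.float64(316.69), np.float64(-70.0)) TR (np.float64(325.9), np.float64(-65.0)) BL (np.float64(313.42), np.float64(-94.0))
    308 [(238, 238, 234), (238, 237, 234), (238, 238, 235), (241, 241, 237), (222, 221, 213), (126, 125, 122), (91, 88, 87), (101, 98, 96), (153, 147, 143), (219, 209, 203), (219, 211, 204), (218, 209, 204), (215, 205, 198), (180, 171, 167), (102, 100, 97), (101, 99, 97), (122, 120, 116), (141, 138, 133), (140, 137, 133), (142, 139, 133), (135, 133, 128), (123, 123, 119), (151, 150, 147), (152, 153, 148)]
258 pred 
[... 1933 characters left out ...]
16, 208, 202), (216, 208, 201), (217, 209, 203), (221, 212, 206), (211, 201, 196), (129, 128, 125), (76, 85, 84), (76, 84, 84), (80, 88, 88), (79, 87, 86)]
295 pred TL (np.float64(348.54), np.float64(136.0)) TR (np.float64(358.88), np.float64(141.0)) BL (np.float64(344.84), np.float64(116.0))
    340 [(129, 142, 141), (129, 142, 142), (125, 137, 137), (98, 107, 106), (84, 88, 87), (97, 93, 92), (98, 94, 93), (117, 113, 110), (179, 169, 167), (223, 211, 207), (218, 210, 205), (217, 208, 203), (217, 209, 204), (216, 209, 203), (216, 209, 203), (217, 208, 202), (218, 210, 203), (220, 209, 203), (195, 189, 185), (131, 142, 142), (124, 138, 138), (128, 141, 140), (130, 142, 142), (128, 140, 141)]
```

```bash
python3 -m creep '[{"tx":0,"ty":0.02,"tz":-0.0035,"turn":0,"fingers":8},{"tx":0,"ty":0.04,"tz":-0.0035,"turn":0,"fingers":8},{"tx":0,"ty":0.06,"tz":-0.0035,"turn":0,"fingers":8},{"tx":0,"ty":0.08,"tz":-0.0035,"turn":0,"fingers":8},{"tx":0,"ty":0.1,"tz":-0.0035,"turn":0,"fingers":8},{"tx":0,"ty":0.11,"tz":-0.0035,"turn":0,"fingers":8},{"tx":0,"ty":0.115,"tz":-0.0035,"turn":0,"fingers":8},{"tx":0,"ty":0.115,"tz":-0.0035,"turn":0,"fingers":8},{"tx":0,"ty":0.115,"tz":-0.0035,"turn":0,"fingers":8}]'
python3 - <<'E'
from h import *
s=optics.camera("side");pickle.dump(s,open("pics/s23.pkl","wb"))
c=np.clip((s["frame"][225:275,310:370,::-1].astype(float)-70)*2,0,255).astype(np.uint8)
cv2.imwrite("pics/s23.png",cv2.resize(c,None,fx=12,fy=12,interpolation=cv2.INTER_NEAREST))
E
python3 go.py 568.8 -84.5 62.2 -93.1
```

```text
clock: 25.05
eef_pos: [568.9, -84.7, 64.2]
eef_rot: [-1.567, -0.002, -1.627]
wrist_force: [-0.3, -0.1, -0.5]
finger_gap: 15.9
pos [568.95 -84.67  64.27] yaw -93.24 F [ 0.58 -0.38 -0.74] gap 15.9 t 25.1
tx -0.0008 ty 0.0103 tz -0.0008 turn -0.0008
```

View pics/s23.png

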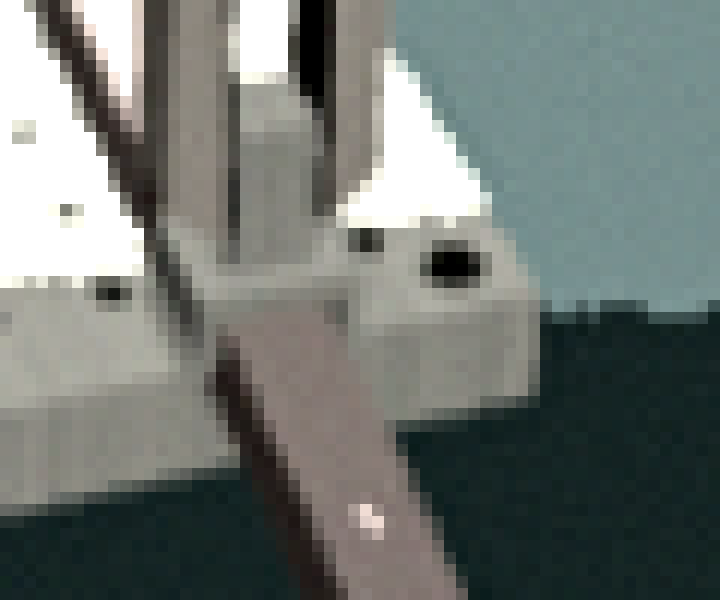

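```bash
python3 -m creep '[{"tx":0,"ty":0.004,"tz":0,"turn":0,"fingers":8},{"tx":0,"ty":0.007,"tz":0,"turn":0,"fingers":8},{"tx":0,"ty":0.007,"tz":0,"turn":0,"fingers":8}]'
python3 look.py s24
python3 -m creep '[{"tx":0,"ty":0.002,"tz":0,"turn":0,"fingers":8},{"tx":0,"ty":0.004,"tz":0,"turn":0,"fingers":8},{"tx":0,"ty":0.004,"tz":0,"turn":0,"fingers":8}]'
python3 look.py s25
```

```text
clock: 25.4
eef_pos: [568.9, -84.6, 62.8]
eef_rot: [-1.567, -0.002, -1.627]
wrist_force: [-0.3, 0.4, 0.5]
finger_gap: 15.8
white area 136.0 tip [369 339] centre [367.4 329.3] xy@37 [[ 539.4 -340.6   37. ]]
white area 260.0 tip [355 309] centre [351.9 292. ] xy@37 [[ 546.5 -263.1   37. ]]
t 25.45 [569.  -84.6  62.9] [ 0.17 -0.25 -0.24]
clock: 25.75
eef_pos: [568.9, -84.7, 62.0]
eef_rot: [-1.567, -0.002, -1.627]
wrist_force: [0.3, 0.8, -0.9]
finger_gap: 16.2
white area 136.0 tip [369 339] centre [367.4 329.3] xy@37 [[ 539.4 -340.6   37. ]]
white area 257.0 tip [355 309] centre [351.9 292.1] xy@37 [[ 546.5 -263.1   37. ]]
t 25.8 [569.  -84.7  62. ] [ 0.45 -0.02 -0.67]
```

```bash
python3 -m creep '[{"tx":0,"ty":0.0015,"tz":0,"turn":0,"fingers":8},{"tx":0,"ty":0.0015,"tz":0,"turn":0,"fingers":17},{"tx":0,"ty":0.0015,"tz":0,"turn":0,"fingers":19},{"tx":0,"ty":0.0015,"tz":0,"turn":0,"fingers":22},{"tx":0,"ty":0.0015,"tz":0,"turn":0,"fingers":28},{"tx":0,"ty":0.0015,"tz":0,"turn":0,"fingers":40},{"tx":0,"ty":0.0015,"tz":0,"turn":0,"fingers":50},{"tx":0,"ty":0.0015,"tz":0,"turn":0,"fingers":50}]'
python3 look.py s26
python3 - <<'E'
from h import *
s=pickle.load(open("pics/s26.pkl","rb"))
c=np.clip((s["frame"][215:275,310:380,::-1].astype(float)-60)*1.8,0,255).astype(np.uint8)
cv2.imwrite("pics/s26b.png",cv2.resize(c,None,fx=10,fy=10,interpolation=cv2.INTER_NEAREST))
E
```

```text
clock: 26.6
eef_pos: [568.9, -84.7, 61.7]
eef_rot: [-1.567, -0.002, -1.627]
wrist_force: [-0.6, -0.1, -0.3]
finger_gap: 47.8
white area 134.0 tip [369 339] centre [367.5 329.3] xy@37 [[ 539.4 -340.6   37. ]]
white area 259.0 tip [355 309] centre [351.9 292. ] xy@37 [[ 546.5 -263.1   37. ]]
t 26.65 [569.  -84.6  61.7] [-0.03 -0.45  0.33]
```

View pics/s26b.png

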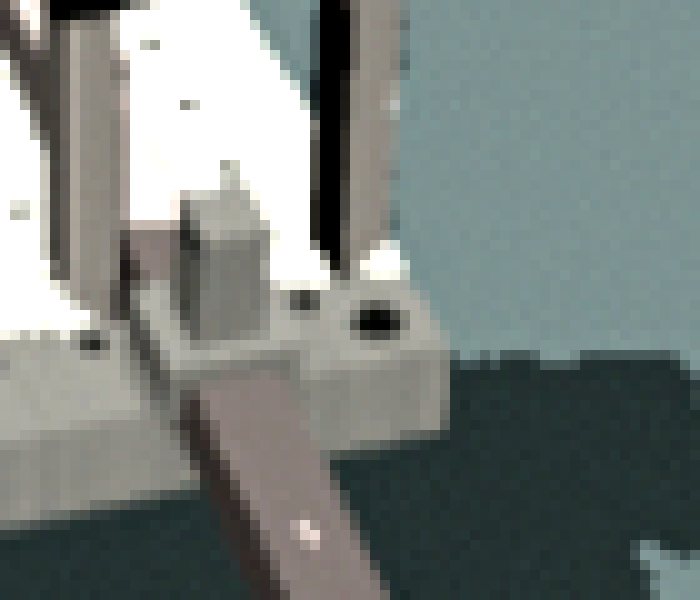

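```bash
python3 -m creep '[{"tx":0,"ty":-0.05,"tz":0,"turn":0,"fingers":60},{"tx":0,"ty":-0.15,"tz":0,"turn":0,"fingers":60},{"tx":0,"ty":-0.3,"tz":0,"turn":0,"fingers":60},{"tx":0,"ty":-0.5,"tz":0,"turn":0,"fingers":60},{"tx":0,"ty":-0.7,"tz":0,"turn":0,"fingers":60},{"tx":0.1,"ty":-0.7,"tz":-0.2,"turn":0,"fingers":60},{"tx":0.2,"ty":-0.7,"tz":-0.4,"turn":0,"fingers":60},{"tx":0.35,"ty":-0.7,"tz":-0.6,"turn":0,"fingers":60},{"tx":0.5,"ty":-0.7,"tz":-0.8,"turn":0,"fingers":60},{"tx":0.7,"ty":-0.7,"tz":-0.98,"turn":0,"fingers":60},{"tx":0.9,"ty":-0.7,"tz":-0.98,"turn":0,"fingers":60},{"tx":0.9,"ty":-0.7,"tz":-0.98,"turn":0,"fingers":60}]'
python3 - <<'E'
from h import *
s=optics.camera("side");t=optics.camera("top");pickle.dump((s,t),open("pics/fin.pkl","wb"))
crop(s,220,150,170,190,3.1,"pics/s27.png");crop(t,240,195,160,100,5,"pics/t27.png")
E
```

```text
clock: 27.85
eef_pos: [361.4, -256.3, 202.5]
eef_rot: [-1.566, -0.004, -1.632]
wrist_force: [0.0, 0.5, 0.7]
finger_gap: 60.2
```

View pics/s27.png

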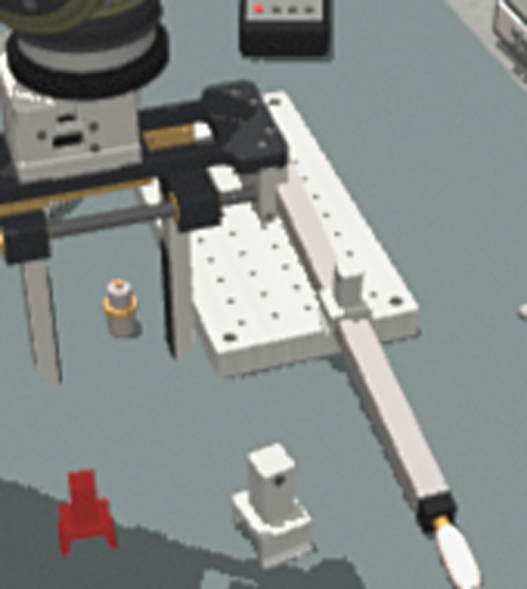

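View pics/t27.png

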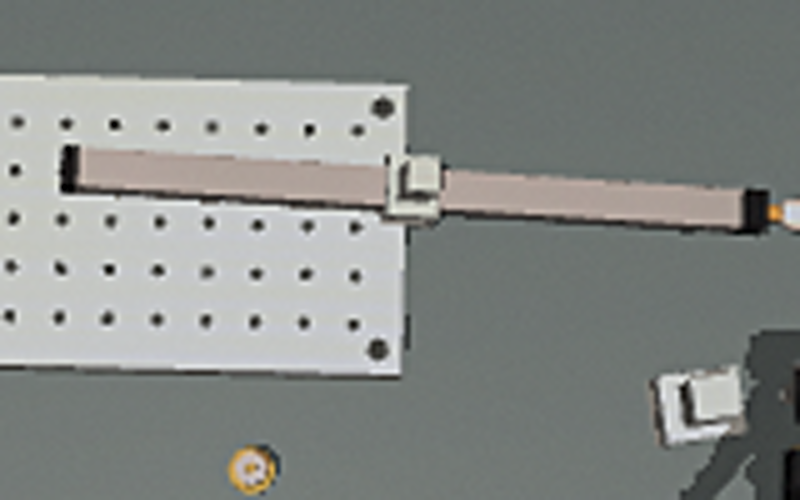

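Run:
```python
from h import *
s,t=pickle.load(open("pics/fin.pkl","rb"))
f=lambda p:np.array(p,float)/5-.4+[240,195]
print("base top corners",onz(t,f([(385,215),(438,218),(440,158)]),53).round(1))
print("edge",onz(t,f([(407,86),(401,377)]),27).round(1))
g=lambda p:np.array(p,float)/3.1-.34+[220,150]
print("spigot top",onz(t,f([(423,178)]),84).round(1), onz(s,g([(347,268)]),84).round(1))
crop(s,305,210,50,60,10,"pics/s28.png")
```

```text
base top corners [[ 555.9  -72.1   53. ]
 [ 554.2  -98.7   53. ]
 [ 584.7 -100.2   53. ]]
edge [[627.2 -85.2  27. ]
 [476.8 -80.   27. ]]
spigot top [[569.3 -90.   84. ]] [[566.2 -91.3  84. ]]
```

View pics/s28.png

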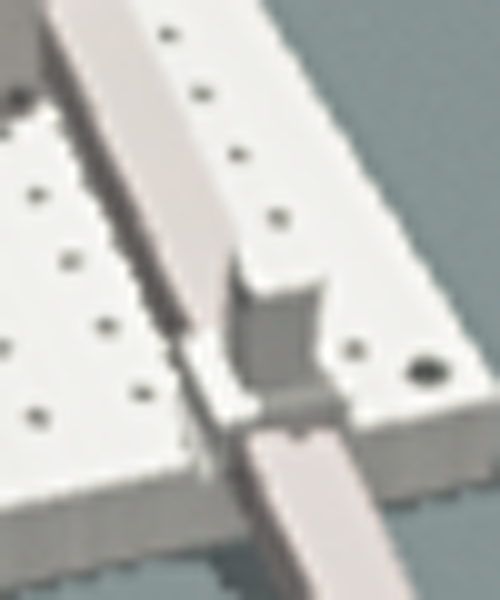

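```bash
python3 -c "
from cell import manip;print(manip.sign_off())"
```

```text
the job is handed in; nothing more can be done
None
```

The boom is tipped just past balance and the saddle sits astride it over the edge. I handed the job in at about 28 s, with the arm clear of everything.

**Boom:** I pushed it lengthwise from the tail, about 24 mm and then 15 mm. After that came 3 mm nudges, backing off after each one so it could tip freely, and it tipped on the 14th. The edge should therefore be no more than about 3 mm past the balance point. The head stayed at the same image position, down on the mat, until the saddle was released. The last close-up from the side shows the boom still nose-down.

**Saddle:** I picked up the small silver one by its spigot and let go with no contact force above the sensor noise.
- **Position:** in the last pictures its origin is at about y = -83.3 mm and the edge at about -83.2 mm.
- **Seating:** it looks seated and tilted with the boom. I judged this by eye from the side view, with no separate height measurement.

**Disagreements and odd readings:**
- The two cameras differed by 2 to 5 mm sideways on the boom. I settled the sideways position by comparing the held saddle with the boom in the side view.
- The wrist force read about 6 N upward while gripping the saddle on the mat, and returned to zero on lifting.
- I had no direct measure of how lightly the head rests on the mat.

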